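Space the next brick slip on a craft plaque

TASK

On the plywood plaque, first stand the wooden spacer block against the free end of the glued-down brick slip, across the row and centred on it, and let go of it. Then take the loose full-length brick slip and set it gently down on the board, flat and in line with the glued one, with its end against the other side of the spacer, so that the spacer sets the gap. Leave the spacer in the joint, and leave the half-length slip where it lies.

Things in the scene. Friction and masses are not known exactly. Their poses are not given: they have to be found in the camera images.
- board: Fixed plywood plaque base, 110 (x) by 270 (y) by 8 mm thick, lying on a thin blue craft mat on the table. Origin: centre of its underside, on the table top (z = 0); its z is up. Its y axis runs along the row of slips. A terracotta brick slip, 50 (x) by 90 (y) by 20 mm high, is glued on it, centred at x = 0, y = +75 mm, so it covers y from +30 to +120 mm and its free end faces -y at y = +30 mm; its top is 28 mm above the table. The rest of the board, toward -y, is empty.
- brick_c (a point): Centre (half-way up) of the loose full-length terracotta brick slip, 50 (x) by 90 (y) by 20 mm high, about 0.13 to 0.25 kg, lying flat on the table; its y axis is its long direction. The same kind as the glued one.
- spacer_c (a point): Centre (half-way up) of the loose wooden spacer block, 60 (x) by 20 (y) by 30 mm high, about 30 g, standing on the table on its 60 by 20 mm face; it is to stand the same way in the joint, its 20 mm y size setting the gap and its 60 mm x size running across the row.
- half_c (a point): Centre (half-way up) of a loose half-length terracotta slip, 50 (x) by 45 (y) by 20 mm high, lying flat on the table: not needed here, leave it.
There are look-alikes about, which are no part of the job. Leave any blue look-alike of the part that bears brick_c alone.

How it is judged:
By the outcome, as a careful person would: the job done as asked, in the order asked, and still so for the second after the job is handed in, with the robot touching nothing.
It also fails if it takes over 58 s, if anything falls off the work surface, if the arm or the gripper's body presses on something with over 40 N, if the wrist force passes 120 N, or if a joint passes its speed limit or range.

ROBOT

A 6-joint arm with a two-finger parallel gripper is mounted at the origin on the work surface. World frame = base frame: x ahead of the robot, y to its left, z up, the work surface at z = 0. Lengths are in mm, angles in degrees, forces in N, time in s.
With the tool pointing down it reaches from about 300 to 850 mm from the base axis. Payload 4.2 kg.
Tool frame: the origin (TCP) lies at the very end of the fingers, on their centre line; the grasp point (between the pads) lies 19 mm behind it; z points along the fingers, y is the direction in which the jaws open and shut (so a half turn about z gives the same grasp; the last joint's range is limited). The gripper opens to 91 mm and grips with 3 to 60 N. Pads are 32 mm wide; open, the fingers measure 118 mm over their backs; the gripper's body (76 mm by 178 mm) begins 60 mm behind the grasp point.
Start: joints at [-74.141, 18.312, 89.639, -0, 72.044, -1.146], TCP at [168.169, -549.877, 193.076] pointing down, gripper open.
Joint ranges: [-177.97, 177.97], [-48.28, 115.42], [12.27, 149.76], [-77.06, 257.06], [2.81, 150.46], [-146.56, 146.56]. Speed limits (degrees/s): [147.25, 147.25, 180, 180, 180, 180].

INTERFACE

Orientations are given as [roll, pitch, yaw] about the fixed x, y, z axes, in that order (R = Rz(yaw) Ry(pitch) Rx(roll)).
In Python, from workcell import telemetry, grab_frame, job gives the robot as it stands.
- The arm moves only by the tool drive_tool, never from a script. Its argument "moves" is a list of rows, each an object of numbers: "claw": the closure, from -1 (fully open) to 1 (shut); "dx", "dy", "dz": the shift along the tool's x, y, z in units of 20 mm (1.0 is 20 mm); "yaw": the turn about the tool's z in units of 0.15 rad (1.0 is 0.15 rad). In form: [{"claw": .., "dx": .., "dy": .., "dz": .., "yaw": ..}, ...]. A call has 1 to 5 rows; each row shifts and turns the pose as measured when the row begins, along the tool's axes as they then stand; what a row does not reach is not made up. A row lasts 1/8 s, in which the tool goes at most 62.5 mm and 10.7 degrees, less where a joint would pass 70% of its speed; a pose out of reach is approached as far as the arm can. A call with a number of a shift or a turn outside -1 to 1 is refused whole. A call with a gripper value outside its range is refused whole. The fingers move at their own pace and stop on an object; "grip_force" is the grip in N (left out, the last holds). Time passes only in rows, so rows that do not move let the fingers close. It gives the time, the measured TCP pose, the force and the opening at its end, in the units of the state.
- telemetry.state(): the state, without advancing time (a new reading comes with each control period).
- grab_frame(name): name is "scene" or "top"; returns a dict with "color" (420x560x3 uint8, blue, green, red), "vertical_fov" (degrees; the focal length in pixels is half the picture's height over the tangent of half this angle, whatever the lens; pixels are square), "cx", "cy" (the principal point, pixels), "pose" (4x4, takes a point from camera to world coordinates). Camera axes: x right, y down, z forward; pixel columns grow to the right and rows downward; lengths in mm; the calibration is good to about 2 mm. A picture is of the moment at which its call begins. There is no depth.
- job.job_done(): hands the job in, once; it reports no verdict.
The state is a dict: "time_s": time; "qpos": joint angles; "qvel": joint speeds; "effort": joint torques, N m; "ee_pos": TCP position; "ee_rot": TCP orientation; "force": force on the tool from outside, world axes, zero at the start; "torque": the same for the moment, N m; "gripper_width": finger opening in mm.
Only numpy, scipy, OpenCV 4.12 (cv2) and the standard library are available. Lean on these libraries where they do the work, as an engineer would, in place of code of your own. Each camera call takes 0.05 s, during which the arm holds its last target.

## Working session

There is one attempt and no reset: what is moved stays moved. The work goes in short steps, Python scripts to look and compute and a tool call to move; the robot and the scene stay as the last step left them, time stands still between calls to the robot, and variables do not carry over. Pictures are saved under pics/ and viewed, and the job is handed in when it is done.

Besides the shell and the picture viewer there is one more tool, called by a JSON object that holds its "api" and its "payload", one argument or row to a line. drive_tool: Moves the arm, as the interface text tells. Its arguments: {"type":"object","properties":{"moves":{"type":"array"},"grip_force":{"type":"number"}},"required":["moves"]}

```bash
mkdir -p pics; ls
python3 - <<'E'
from workcell import telemetry, grab_frame
import cv2,numpy as np
for n in("scene","top"):
    f=grab_frame(n); cv2.imwrite(f"pics/{n}0.png",f["color"]); print(n,f["vertical_fov"],f["cx"],f["cy"]);print(np.round(f["pose"],3).tolist())
s=telemetry.state();print(s)
E
```

```text
pics
scene 53.275454165550656 272.6899040454114 207.39342219924242
[[-0.617, 0.662, -0.424, 1005.485], [0.787, 0.514, -0.343, 343.496], [-0.009, -0.545, -0.838, 796.766], [0.0, 0.0, 0.0, 1.0]]
top 48.696330767340314 275.3788196908566 201.79107682140625
[[-0.017, -0.986, 0.165, 448.377], [-1.0, 0.013, -0.021, 51.107], [0.019, -0.165, -0.986, 1209.001], [0.0, 0.0, 0.0, 1.0]]
{'time_s': 0.1, 'qpos': array([-7.41382026e+01,  1.83473244e+01,  8.96977397e+01,  2.34549311e-04,
        7.20437760e+01, -1.14372086e+00]), 'qvel': array([ 0.0996525 , -0.03604051, -0.12925221,  0.01384027,  0.01083184,
       -0.0532492 ]), 'effort': array([ 1.29666962e-03, -4.13333344e+01, -2.32508612e+01,  7.29578873e-02,
        4.22268198e-02, -4.16393925e-05]), 'ee_pos': array([ 168.06133895, -549.39981322,  192.32228893]), 'ee_rot': array([-1.79911182e+02, -1.99624949e-03,  1.70054442e+01]), 'force': array([ 0.02121523,  0.54458355, -0.09580613]), 'torque': array([-0.07691151, -0.00344605,  0.0038703 ]), 'gripper_width': 91.53983342389058}
```

View pics/scene0.png

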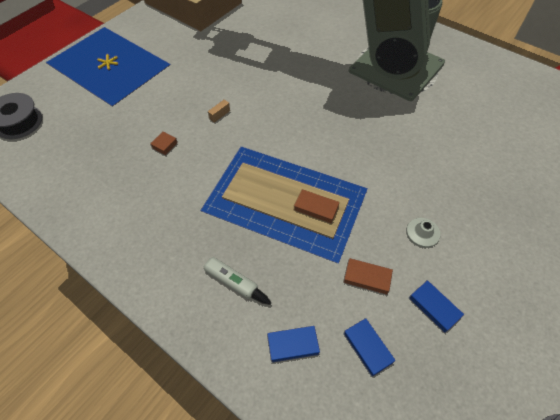

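View pics/top0.png

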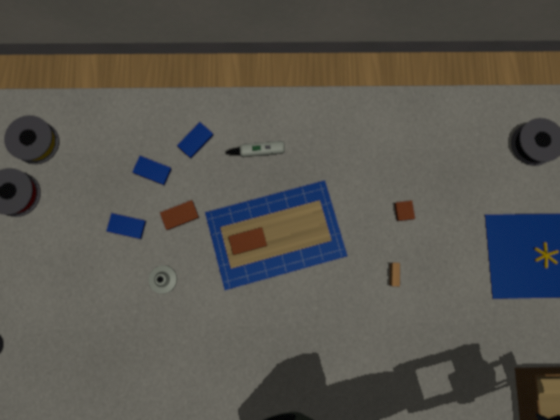

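The top view shows the loose brick slip at (180,215), the glued one at (248,240), the spacer at (395,274) and the half slip at (404,211). Three blue look-alikes lie at (126,226), (152,170) and (195,140). The only loose full-length terracotta one is at (180,215). I'll confirm it in a crop and measure.

```bash
cat > h.py <<'E'
import cv2,numpy as np
from workcell import telemetry, grab_frame
def ray(f,px,z):
    H=f["color"].shape[0];F=H/2/np.tan(np.radians(f["vertical_fov"]/2));P=np.array(f["pose"])
    px=np.atleast_2d(px).astype(float)
    d=np.c_[(px[:,0]-f["cx"])/F,(px[:,1]-f["cy"])/F,np.ones(len(px))]@P[:3,:3].T
    t=(z-P[2,3])/d[:,2]; return P[:3,3]+d*t[:,None]
def pix(f,X):
    H=f["color"].shape[0];F=H/2/np.tan(np.radians(f["vertical_fov"]/2));P=np.array(f["pose"])
    c=(np.atleast_2d(X)-P[:3,3])@P[:3,:3]
    return np.c_[f["cx"]+F*c[:,0]/c[:,2],f["cy"]+F*c[:,1]/c[:,2]]
E
python3 - <<'E'
from h import *
T=grab_frame("top");S=grab_frame("scene")
a=cv2.resize(T["color"][180:300,140:290],None,fx=5,fy=5,interpolation=cv2.INTER_CUBIC)[:600]
cv2.imwrite("pics/c1.png",a)
cv2.imwrite("pics/c2.png",cv2.resize(T["color"][190:300,370:430],None,fx=5,fy=5,interpolation=cv2.INTER_CUBIC))
cv2.imwrite("pics/c3.png",cv2.resize(S["color"][140:300,190:400],None,fx=3.7,fy=3.7,interpolation=cv2.INTER_CUBIC))
cv2.imwrite("pics/c4.png",cv2.resize(S["color"][90:160,140:240],None,fx=7,fy=7,interpolation=cv2.INTER_CUBIC))
for n,p in (("T",T),("S",S)):
    for q in ([(180,215),(248,240),(395,274),(404,211),(300,225),(150,170)] if n=="T" else [(368,272),(317,203),(219,108),(164,140),(260,190)]):
        print(n,q,p["color"][q[1],q[0]],cv2.cvtColor(p["color"][q[1]:q[1]+1,q[0]:q[0]+1],cv2.COLOR_BGR2HSV)[0,0])
E
```

```text
T (180, 215) [26 47 89] [ 10 181  89]
T (248, 240) [26 47 89] [ 10 181  89]
T (395, 274) [ 58  93 124] [ 16 136 124]
T (404, 211) [26 47 88] [ 10 180  88]
T (300, 225) [ 65  98 115] [ 20 111 115]
T (150, 170) [97 42 15] [110 216  97]
S (368, 272) [ 51  78 131] [ 10 156 131]
S (317, 203) [ 51  79 131] [ 11 156 131]
S (219, 108) [ 93 136 174] [ 16 119 174]
S (164, 140) [ 51  78 130] [ 10 155 130]
S (260, 190) [101 144 165] [ 20  99 165]
```

View pics/c1.png

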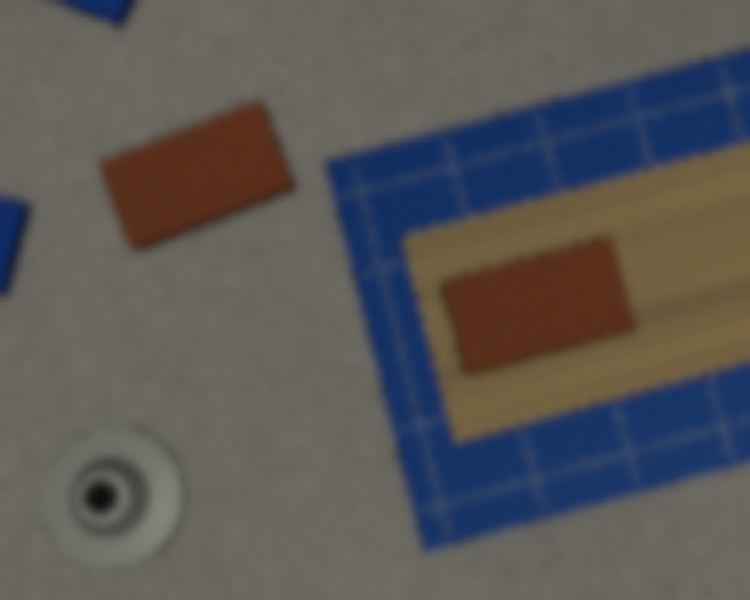

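View pics/c2.png

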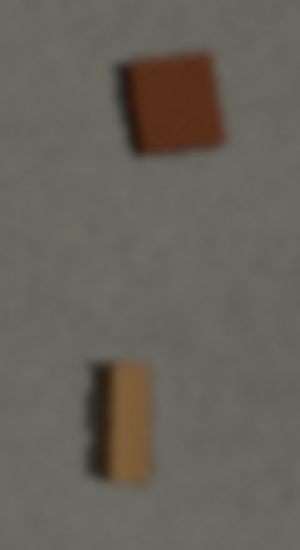

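View pics/c3.png

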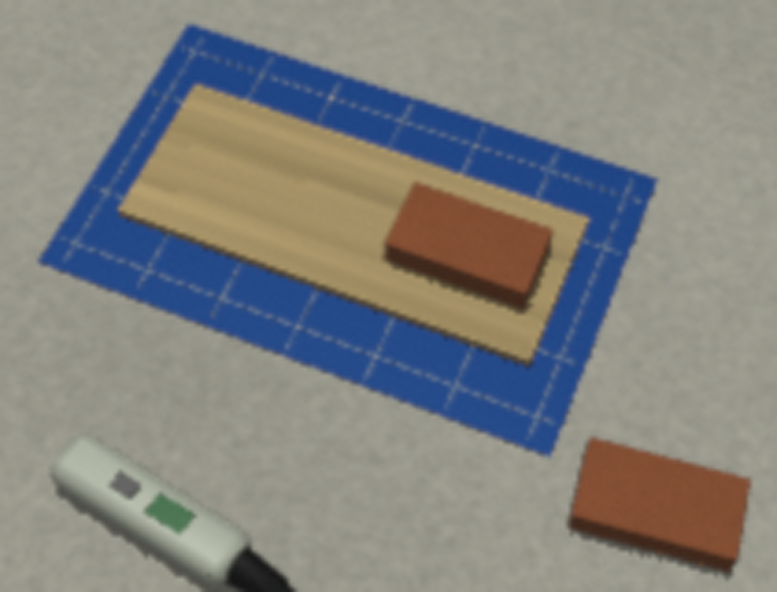

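View pics/c4.png

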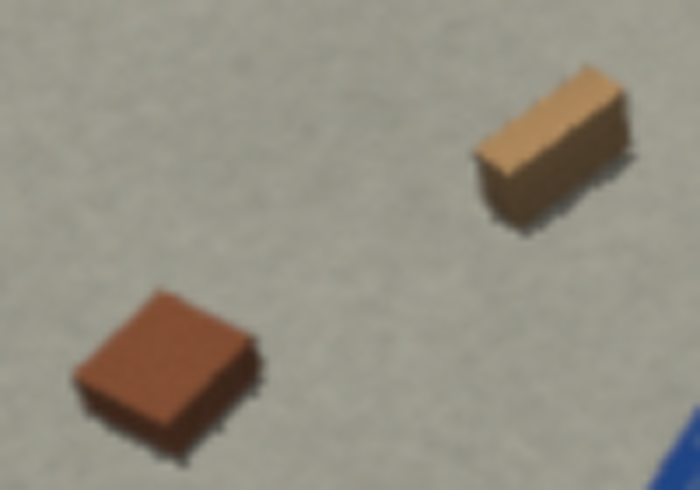

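The crops confirm it: the loose full-length slip is terracotta (top view, 180,215), and the spacer (395,274) and half slip (404,211) are distinct. Next I'll measure the top faces in both views.

```bash
cat >> h.py <<'E'
def face(f,seed,z,r,lo,hi,up=6):
    """top-face mask around seed by HSV range; min-area rect in world at height z"""
    x0,y0=max(0,seed[0]-r),max(0,seed[1]-r)
    c=f["color"][y0:seed[1]+r,x0:seed[0]+r]
    h=cv2.cvtColor(cv2.resize(c,None,fx=up,fy=up,interpolation=cv2.INTER_LINEAR),cv2.COLOR_BGR2HSV)
    m=cv2.inRange(h,np.array(lo),np.array(hi))
    m=cv2.morphologyEx(m,cv2.MORPH_OPEN,np.ones((5,5)))
    cs,_=cv2.findContours(m,cv2.RETR_EXTERNAL,cv2.CHAIN_APPROX_NONE)
    sx,sy=(seed[0]-x0+.5)*up,(seed[1]-y0+.5)*up
    cs=[k for k in cs if cv2.pointPolygonTest(k,(sx,sy),False)>=0] or [max(cs,key=cv2.contourArea)]
    k=cs[0][:,0].astype(float); p=(k+.5)/up-.5+[x0,y0]
    w=ray(f,p,z)[:,:2]
    M=cv2.moments(w.astype(np.float32).reshape(-1,1,2)); 
    (c,s,a)=cv2.minAreaRect(w.astype(np.float32))
    cen=np.array([M["m10"],M["m01"]])/M["m00"]
    if s[0]<s[1]: a+=90;s=s[::-1]
    a=(a+90)%180-90
    return np.round(cen,1),np.round(c,1),np.round(s,1),round(a,2)
E
python3 - <<'E'
from h import *
T=grab_frame("top");S=grab_frame("scene")
tl,th=(0,150,70),(14,255,255); sl,sh=(0,125,104),(14,255,255)
for n,q,z in (("brick",(180,215),20),("glued",(248,240),28),("half",(404,211),20)): print("T",n,face(T,q,z,35,tl,th))
print("T spacer",face(T,(395,274),30,25,(10,85,95),(25,255,255)))
print("T board",face(T,(300,225),8,90,(10,80,60),(25,160,255)))
for n,q,z in (("brick",(368,272),20),("glued",(317,203),28),("half",(164,140),20)): print("S",n,face(S,q,z,40,sl,sh))
print("S spacer",face(S,(219,108),30,25,(10,75,130),(25,255,255)))
print("S board",face(S,(260,190),8,120,(10,60,110),(25,125,255)))
E
```

```text
T brick (array([616.4, 274.8]), array([616.5, 274.8]), array([84.7, 45.8]), -68.98)
T glued (array([546.4,  99.3]), array([546.4,  99.4]), array([88.2, 48.5]), -75.46)
T half (array([ 619.7, -310.5]), array([ 619.7, -310.5]), array([44.3, 40. ]), 5.94)
T spacer (array([ 455.8, -274.8]), array([ 456.2, -274.5]), array([59.3, 18.9]), -3.5)
T board (array([565.4,  26.8]), array([565.5,  26.7]), array([265.3, 105.4]), -75.51)
S brick (array([620.4, 275.1]), array([620.3, 274.9]), array([87.4, 47.5]), -68.79)
S glued (array([549.2,  98.4]), array([549.2,  98.8]), array([89.4, 49. ]), -75.5)
S half (array([ 624. , -311.3]), array([ 623.7, -311.3]), array([47.1, 40.9]), 6.1)
S spacer (array([ 458.5, -275.2]), array([ 458.8, -275.3]), array([60.2, 20.1]), -4.19)
S board (array([568.5,  26.4]), array([568.2,  26.4]), array([268.3, 109.9]), -75.53)
```

Board yaw is 14.5° (+y points to 104.5°). Averaging the two views puts the spacer at about (457,-275) with its long axis at -3.9°, and the brick at about (618.5,275) with its long axis at -68.9°. I'll grip the spacer across its 60 mm, so tool yaw ≈ 86°.

```bash
cat >> h.py <<'E'
def to(x,y,z,yaw,dyaw=True):
    from scipy.spatial.transform import Rotation as R
    s=telemetry.state(); p=s["ee_pos"]; Rm=R.from_euler("xyz",s["ee_rot"],degrees=True).as_matrix()
    d=np.array([x,y,z])-p; t=Rm.T@d/20; w=-(((yaw-s["ee_rot"][2])+180)%360-180)/np.degrees(.15)
    print("t",round(s["time_s"],2),"pos",p.round(1),"rot",s["ee_rot"].round(2),"F",s["force"].round(1),"w",round(s["gripper_width"],1),"| dxyz units",t.round(2),"yaw units",round(w,2))
E
python3 -c "
from h import *
to(457,-275,120,86.1)"
```

```text
t 0.3 pos [ 168.1 -549.7  192.8] rot [-179.97   -0.     17.01] F [ 0.   0.7 -0.5] w 91.3 | dxyz units [17.83 -8.91  3.64] yaw units -8.04
```

{"api": "drive_tool", "payload": {
  "moves": [
    {"claw":-1,"dx":0,"dy":0,"dz":0,"yaw":-1},
    {"claw":-1,"dx":0,"dy":0,"dz":0,"yaw":-1},
    {"claw":-1,"dx":0,"dy":0,"dz":0,"yaw":-1},
    {"claw":-1,"dx":0,"dy":0,"dz":0,"yaw":-1},
    {"claw":-1,"dx":0,"dy":0,"dz":0,"yaw":-1}
  ],
  "grip_force": 15
}}

```text
time_s: 0.92
ee_pos: [168.1, -549.3, 192.3]
ee_rot: [-179.9, -0.1, 61.4]
force: [1.1, 0.2, 0.2]
gripper_width: 91.2
```

```bash
python3 -c "
from h import *
to(457,-275,120,86.1)"
```

```text
t 0.93 pos [ 168.1 -549.3  192.3] rot [-1.7993e+02 -7.0000e-02  6.1390e+01] F [1.1 0.2 0.2] w 91.2 | dxyz units [18.96  6.12  3.63] yaw units -2.88
```

{"api": "drive_tool", "payload": {
  "moves": [
    {"claw":-1,"dx":1,"dy":0,"dz":0.5,"yaw":-1},
    {"claw":-1,"dx":1,"dy":0.5,"dz":0.5,"yaw":-1},
    {"claw":-1,"dx":1,"dy":1,"dz":0.5,"yaw":-0.8},
    {"claw":-1,"dx":1,"dy":1,"dz":0.5,"yaw":0},
    {"claw":-1,"dx":1,"dy":1,"dz":0.5,"yaw":0}
  ]
}}

```text
time_s: 1.55
ee_pos: [261.0, -462.7, 141.4]
ee_rot: [180.0, 0.1, 86.1]
force: [-0.6, -0.3, -0.1]
gripper_width: 91.2
```

{"api": "drive_tool", "payload": {
  "moves": [
    {"claw":-1,"dx":1,"dy":1,"dz":0.5,"yaw":0},
    {"claw":-1,"dx":1,"dy":1,"dz":0.3,"yaw":0},
    {"claw":-1,"dx":1,"dy":1,"dz":0,"yaw":0},
    {"claw":-1,"dx":1,"dy":1,"dz":0,"yaw":0},
    {"claw":-1,"dx":1,"dy":1,"dz":0,"yaw":0}
  ]
}}

```text
time_s: 2.17
ee_pos: [370.6, -365.9, 123.9]
ee_rot: [-180.0, -0.0, 86.1]
force: [-0.0, -0.5, 0.8]
gripper_width: 91.2
```

```bash
python3 -c "
from h import *
to(457,-275,120,86.1)"
```

```text
t 2.17 pos [ 370.6 -365.9  123.9] rot [-1.7996e+02 -2.0000e-02  8.6080e+01] F [-0.  -0.5  0.8] w 91.2 | dxyz units [4.83 4.   0.19] yaw units -0.0
```

{"api": "drive_tool", "payload": {
  "moves": [
    {"claw":-1,"dx":1,"dy":1,"dz":0,"yaw":0},
    {"claw":-1,"dx":1,"dy":1,"dz":0,"yaw":0},
    {"claw":-1,"dx":1,"dy":1,"dz":0.5,"yaw":0},
    {"claw":-1,"dx":1,"dy":0.8,"dz":0.5,"yaw":0},
    {"claw":-1,"dx":0.7,"dy":0.2,"dz":0,"yaw":0}
  ]
}}

```text
time_s: 2.8
ee_pos: [460.6, -274.3, 103.6]
ee_rot: [180.0, 0.0, 86.2]
force: [0.1, -0.4, -0.3]
gripper_width: 91.1
```

```bash
python3 -c "
from h import *
to(457,-275,60,86.1)
for n in ('top','scene'):
    f=grab_frame(n); q=pix(f,[457,-275,30])[0].astype(int);print(n,q)
    cv2.imwrite('pics/a_%s.png'%n,cv2.resize(f['color'][max(0,q[1]-60):q[1]+60,q[0]-70:q[0]+70],None,fx=5,fy=5))"
```

```text
t 2.8 pos [ 460.6 -274.3  103.6] rot [1.7997e+02 4.0000e-02 8.6150e+01] F [ 0.1 -0.4 -0.3] w 91.1 | dxyz units [-0.04 -0.18  2.18] yaw units 0.01
top [395 273]
scene [218 106]
```

View pics/a_scene.png

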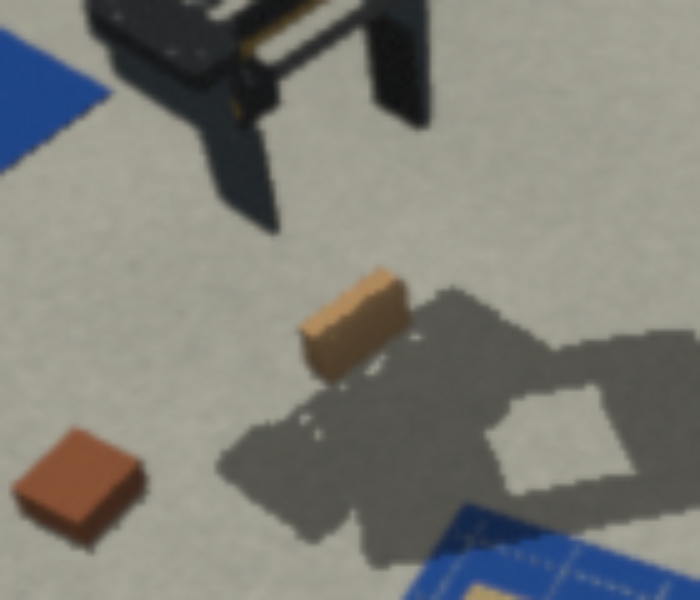

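View pics/a_top.png

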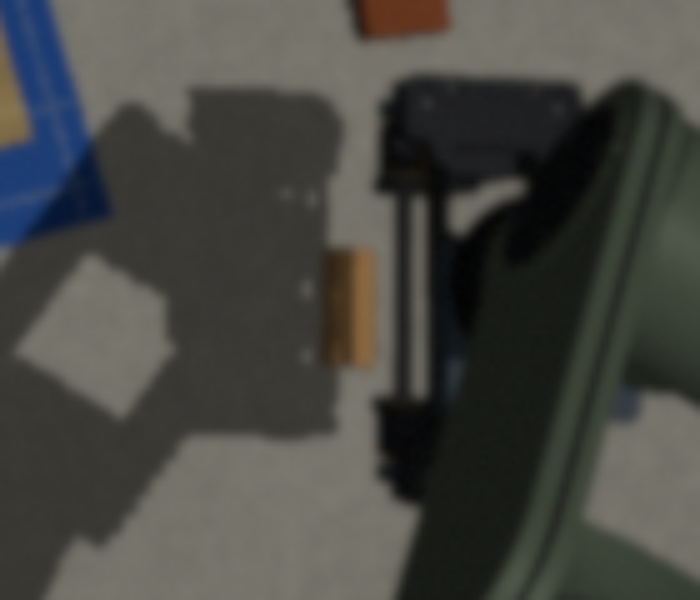

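```bash
python3 -c "
from h import *
f=grab_frame('scene'); s=telemetry.state()
from scipy.spatial.transform import Rotation as R
Rm=R.from_euler('xyz',s['ee_rot'],degrees=True).as_matrix()
for y in(-59,-45.5,45.5,59):
  for x in(-16,16): print(y,x,pix(f,s['ee_pos']+Rm@[x,y,0])[0].round(1))
"
```

```text
-59 -16 [226.6  69.4]
-59 16 [235.6  75. ]
-45.5 -16 [222.7  72.1]
-45.5 16 [231.8  77.7]
45.5 -16 [195.7  90.7]
45.5 16 [204.8  96.8]
59 -16 [191.6  93.6]
59 16 [200.6  99.8]
```

```bash
python3 -c "
from h import *
to(457,-275,60,86.1)
from scipy.spatial.transform import Rotation as R
s=telemetry.state();f=grab_frame('scene')
Rm=R.from_euler('xyz',s['ee_rot'],degrees=True).as_matrix()
im=cv2.resize(f['color'][20:140,148:288],None,fx=5,fy=5)
for y in(-59,-45.5,45.5,59):
  for x in(-16,16):
    q=pix(f,s['ee_pos']+Rm@[x,y,0])[0]; cv2.circle(im,tuple(int(v) for v in ((q-[148,20]+.5)*5)),3,(0,255,0),-1)
cv2.imwrite('pics/b.png',im)
to(457,-275,60,86.1)
"
```

```text
t 2.95 pos [ 460.3 -275.2  104.6] rot [1.799e+02 1.000e-01 8.616e+01] F [-0.6 -1.1  0.3] w 91.2 | dxyz units [ 0.   -0.17  2.23] yaw units 0.01
t 3.0 pos [ 460.2 -275.7  104.7] rot [1.7988e+02 1.2000e-01 8.6110e+01] F [0.7 0.5 0.2] w 91.0 | dxyz units [ 0.03 -0.17  2.24] yaw units 0.0
```

View pics/b.png

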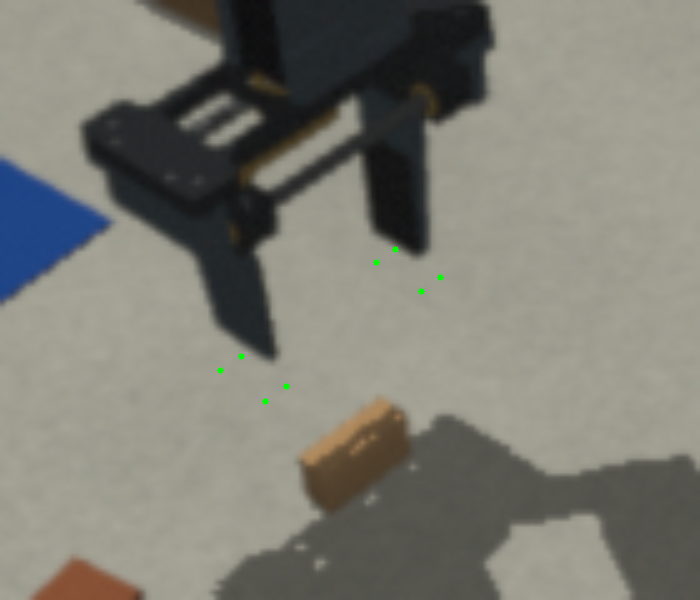

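```bash
python3 -c "
from h import *
f=grab_frame('top');g=cv2.GaussianBlur(cv2.cvtColor(f['color'],cv2.COLOR_BGR2GRAY).astype(np.float32),(5,5),1)
for a,b in((40,70),(75,100)):
  d=np.abs(np.diff(g[a:b],axis=0)); r=[]
  for c in range(5,560,15):
    col=d[:,c-4:c+4].mean(1);i=col.argmax(); w=col[max(0,i-2):i+3]; r.append((c,a+.5+(np.arange(max(0,i-2),max(0,i-2)+len(w))*w).sum()/w.sum()))
  r=np.array(r);p=np.polyfit(r[:,0],r[:,1],2);print(p, (r[:,1]-np.polyval(np.polyfit(r[:,0],r[:,1],1),r[:,0])).round(1))
s=grab_frame('scene');m=cv2.imwrite('pics/s2.png',s['color'])
"
```

```text
[ 6.07199874e-07 -6.46829562e-03  5.43648915e+01] [ 0.1  0.   0.1  0.3 -0.2 -0.1 -0.2 -0.1 -0.1 -0.1  0.   0.1  0.   0.2
  0.2 -0.2 -0.1 -0.2 -0.1 -0.  -0.1  0.1  0.1  0.1  0.2  0.2 -0.2 -0.1
 -0.2 -0.1 -0.   0.1  0.   0.1  0.1  0.2 -0.2]
[-4.64424099e-07 -7.62754539e-03  8.88739234e+01] [ 0.  -0.1 -0.  -0.   0.2  0.2  0.1 -0.2 -0.2 -0.1 -0.   0.1  0.1  0.2
 -0.4  0.1 -0.2 -0.1  0.   0.1  0.1  0.1  0.1 -0.3  0.5 -0.2 -0.1  0.1
  0.1  0.2  0.2 -0.4 -0.3  0.3 -0.1 -0.   0. ]
```

View pics/s2.png

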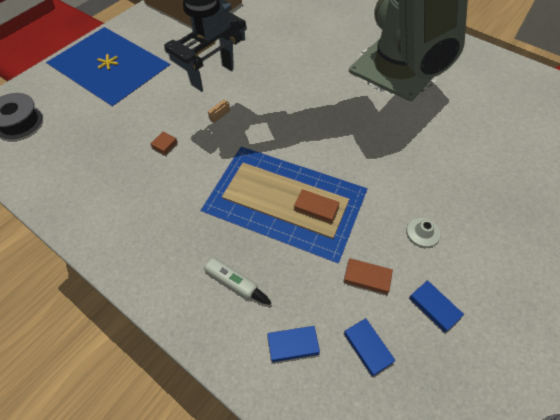

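```bash
python3 -c "
from h import *
s=grab_frame('scene');st=telemetry.state()
c0=np.array([148,20])
for z in (104.7,125): print(z,ray(s,np.array([[220,325],[275,358],[375,230],[425,255]])/5+c0-.5+.0,z).round(1).tolist())
# robot base & mat check
print(pix(s,[[0,0,0],[460,-275,104]]).round(1)); print(st['ee_pos'].round(1),st['ee_rot'].round(2))
"
```

```text
104.7 [[494.8, -317.9, 104.7], [495.5, -280.3, 104.7], [395.5, -305.3, 104.7], [394.5, -272.5, 104.7]]
125 [[509.7, -298.5, 125.0], [510.5, -262.0, 125.0], [413.4, -286.2, 125.0], [412.5, -254.4, 125.0]]
[[396.4  66.6]
 [214.1  84.3]]
[ 460.1 -276.2  104.7] [1.7986e+02 1.1000e-01 8.6040e+01]
```

In the scene crop the fingertips (203,92) and (233,71) fit x and y, but they look about 20 mm higher than the reported TCP. I'll lower partway and look again.

{"api": "drive_tool", "payload": {
  "moves": [
    {"claw":-1,"dx":0,"dy":-0.15,"dz":1,"yaw":0},
    {"claw":-1,"dx":0,"dy":0,"dz":1,"yaw":0},
    {"claw":-1,"dx":0,"dy":0,"dz":1,"yaw":0},
    {"claw":-1,"dx":0,"dy":0,"dz":0.5,"yaw":0},
    {"claw":-1,"dx":0,"dy":0,"dz":0,"yaw":0}
  ]
}}

```text
time_s: 3.78
ee_pos: [456.7, -280.1, 34.8]
ee_rot: [179.6, 0.3, 85.8]
force: [0.0, 0.8, 0.0]
gripper_width: 91.5
```

```bash
python3 -c "
from h import *
to(457,-275,15,86.1)
f=grab_frame('scene');cv2.imwrite('pics/d.png',cv2.resize(f['color'][60:140,165:275],None,fx=7,fy=7))
f=grab_frame('top');cv2.imwrite('pics/d2.png',cv2.resize(f['color'][230:320,345:445],None,fx=6,fy=6))
"
```

```text
t 3.77 pos [ 456.7 -280.1   34.8] rot [179.64   0.27  85.75] F [0.  0.8 0. ] w 91.5 | dxyz units [ 0.26 -0.01  0.99] yaw units -0.04
```

View pics/d.png

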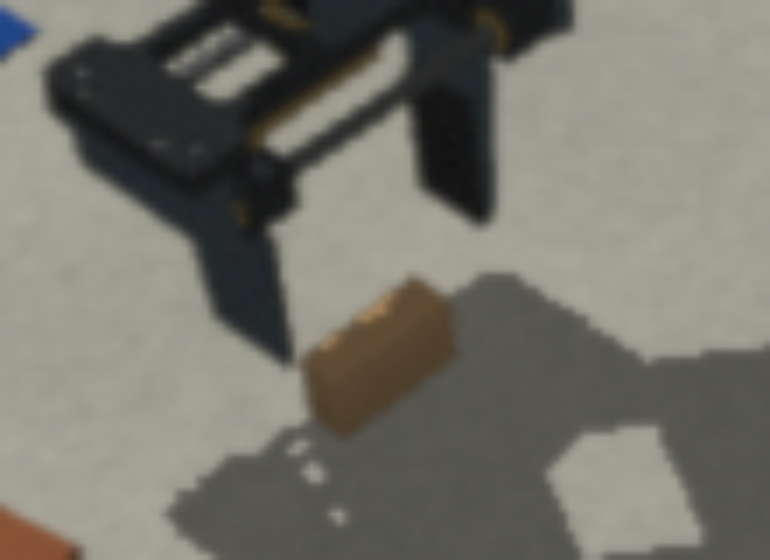

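View pics/d2.png

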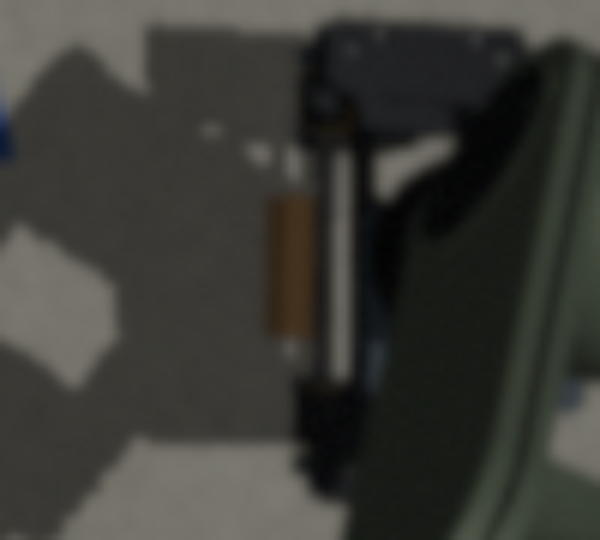

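```bash
python3 -c "
from h import *
s=grab_frame('scene');st=telemetry.state()
px=np.array([[218,318],[290,362],[420,188],[487,222]])/7+[165,60]-.5
for z in (35,45,55): print(z,ray(s,px,z).round(1).tolist())
to(457,-275,15,86.1)
"
```

```text
35 [[493.1, -321.3, 35.0], [493.6, -284.5, 35.0], [394.6, -309.1, 35.0], [393.3, -276.3, 35.0]]
45 [[499.8, -312.6, 45.0], [500.3, -276.2, 45.0], [402.7, -300.5, 45.0], [401.4, -268.2, 45.0]]
55 [[506.5, -303.8, 55.0], [507.0, -268.0, 55.0], [410.7, -292.0, 55.0], [409.4, -260.0, 55.0]]
t 3.92 pos [ 457.6 -280.4   35.8] rot [179.52   0.33  85.78] F [ 0.8 -0.1 -0.3] w 91.1 | dxyz units [ 0.27 -0.06  1.04] yaw units -0.04
```

{"api": "drive_tool", "payload": {
  "moves": [
    {"claw":-1,"dx":0.3,"dy":0,"dz":0.6,"yaw":0},
    {"claw":-1,"dx":0,"dy":0,"dz":0,"yaw":0}
  ]
}}

```text
time_s: 4.18
ee_pos: [458.6, -274.3, 23.9]
ee_rot: [179.4, 0.4, 85.8]
force: [-0.2, -0.5, -0.9]
gripper_width: 91.0
```

```bash
python3 -c "
from h import *
to(457,-275,15,86.1)
f=grab_frame('scene');cv2.imwrite('pics/e.png',cv2.resize(f['color'][60:140,165:275],None,fx=7,fy=7))
to(457,-275,15,86.1)
"
```

```text
t 4.17 pos [ 458.6 -274.3   23.9] rot [179.43   0.37  85.77] F [-0.2 -0.5 -0.9] w 91.0 | dxyz units [-0.04 -0.08  0.45] yaw units -0.04
t 4.22 pos [ 459.3 -274.8   24.5] rot [179.35   0.42  85.77] F [ 0.5 -0.5  0.2] w 91.1 | dxyz units [-0.01 -0.12  0.48] yaw units -0.04
```

View pics/e.png

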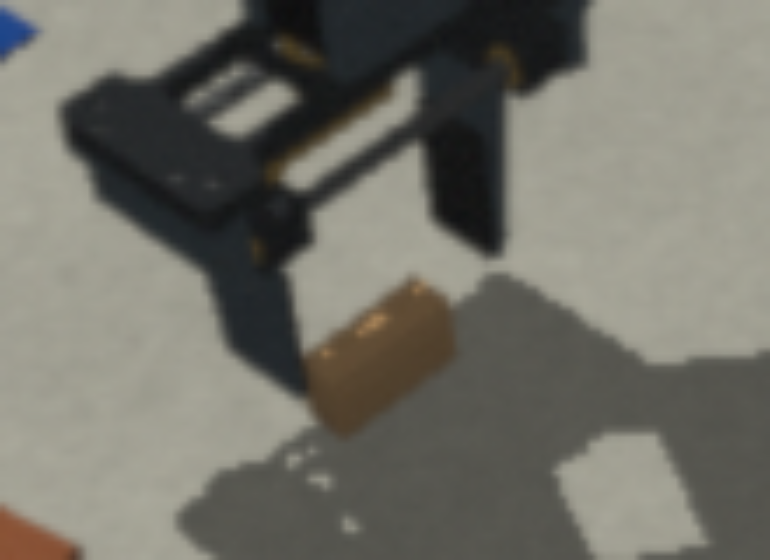

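```bash
python3 -c "
from h import *
for i in range(3):
    s=telemetry.state();print(s['time_s'],s['qpos'].round(2),s['qvel'].round(2),s['effort'].round(2),s['ee_pos'].round(1),s['ee_rot'].round(2),s['torque'].round(2));grab_frame('top')
"
```

```text
4.225 [-3.2080e+01  2.3910e+01  1.0859e+02 -1.0000e-01  4.6730e+01 -2.7790e+01] [-0.18 -0.26 -0.76 -0.07  0.06 -0.13] [ 7.000e-02 -4.008e+01 -1.682e+01  4.000e-02  7.000e-02  1.000e-02] [ 459.3 -274.8   24.5] [179.35   0.42  85.77] [-0.06 -0.12  0.04]
4.275 [-3.2090e+01  2.3900e+01  1.0856e+02 -1.0000e-01  4.6740e+01 -2.7790e+01] [-0.25 -0.14 -0.38 -0.04  0.2   0.03] [ 6.000e-02 -4.037e+01 -1.710e+01  4.000e-02  3.000e-02  0.000e+00] [ 459.5 -275.1   24.8] [179.32   0.44  85.77] [ 0.04 -0.12 -0.03]
4.325 [-3.2100e+01  2.3890e+01  1.0854e+02 -1.0000e-01  4.6750e+01 -2.7790e+01] [-0.09 -0.12 -0.17  0.03  0.07  0.09] [ 6.000e-02 -4.046e+01 -1.724e+01  4.000e-02  1.000e-02  0.000e+00] [ 459.6 -275.2   24.9] [179.31   0.44  85.76] [-0.01 -0.14  0.02]
```

{"api": "drive_tool", "payload": {
  "moves": [
    {"claw":-1,"dx":0,"dy":-0.1,"dz":0.6,"yaw":0},
    {"claw":-1,"dx":0,"dy":0,"dz":0,"yaw":0}
  ]
}}

```text
time_s: 4.62
ee_pos: [457.6, -275.3, 12.2]
ee_rot: [179.3, 0.5, 85.8]
force: [-0.3, 0.0, -0.4]
gripper_width: 91.3
```

```bash
python3 -c "
from h import *
f=grab_frame('scene');cv2.imwrite('pics/e1.png',cv2.resize(f['color'][60:140,165:275],None,fx=7,fy=7))
to(457,-275,5,86.1)
"
```

```text
t 4.67 pos [ 458.2 -275.6   12.8] rot [179.22   0.49  85.75] F [ 0.6 -0.7 -0.3] w 91.4 | dxyz units [ 0.03 -0.07  0.39] yaw units -0.04
```

View pics/e1.png

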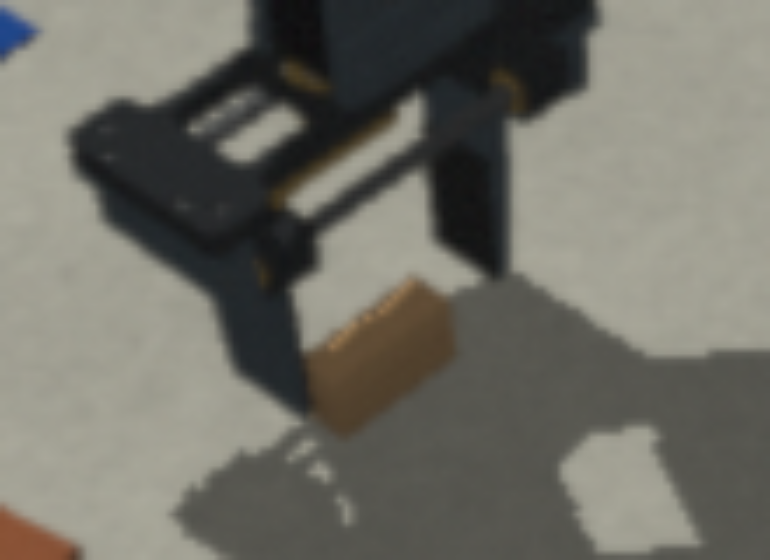

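{"api": "drive_tool", "payload": {
  "moves": [
    {"claw":-1,"dx":0,"dy":-0.05,"dz":0.45,"yaw":0},
    {"claw":-1,"dx":0,"dy":0,"dz":0,"yaw":0}
  ]
}}

```text
time_s: 4.92
ee_pos: [457.3, -275.7, 3.1]
ee_rot: [179.2, 0.5, 85.7]
force: [-0.5, -0.7, 0.6]
gripper_width: 91.1
```

```bash
python3 -c "
from h import *
f=grab_frame('scene');cv2.imwrite('pics/e2.png',cv2.resize(f['color'][60:140,165:275],None,fx=7,fy=7))
to(457,-275,5,86.1)
"
```

```text
t 4.97 pos [ 457.7 -276.     3.5] rot [179.16   0.52  85.75] F [ 0.4 -0.7 -0.6] w 91.1 | dxyz units [ 0.05 -0.04 -0.07] yaw units -0.04
```

View pics/e2.png

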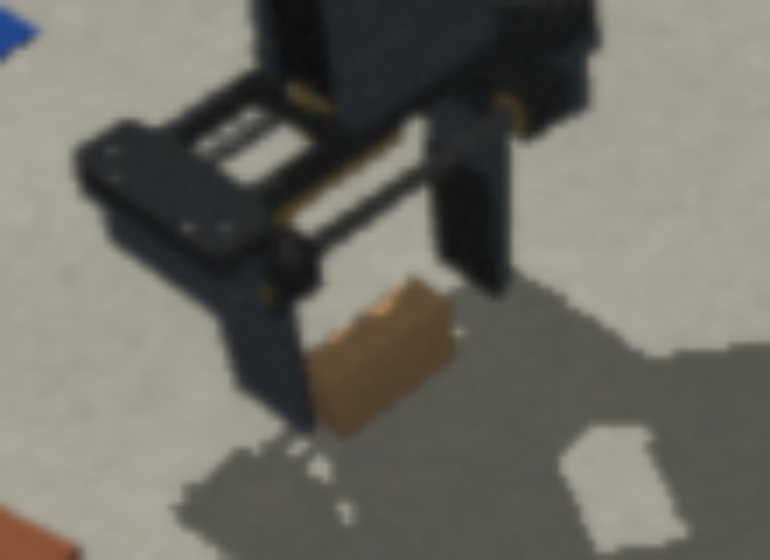

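Even with the reported TCP at z≈3.5, the drawn fingertips (209,121) sit about 19 mm above the table. I'll step down in small moves and watch the force.

{"api": "drive_tool", "payload": {
  "moves": [
    {"claw":-1,"dx":0.05,"dy":0,"dz":0.2,"yaw":0},
    {"claw":-1,"dx":0,"dy":0,"dz":0,"yaw":0}
  ]
}}

```text
time_s: 5.22
ee_pos: [458.1, -275.1, -0.6]
ee_rot: [179.1, 0.5, 85.7]
force: [0.1, 0.2, -0.9]
gripper_width: 91.2
```

{"api": "drive_tool", "payload": {
  "moves": [
    {"claw":-1,"dx":0,"dy":0,"dz":0.15,"yaw":0},
    {"claw":-1,"dx":0,"dy":0,"dz":0,"yaw":0}
  ]
}}

```text
time_s: 5.48
ee_pos: [458.2, -275.2, -3.7]
ee_rot: [179.1, 0.5, 85.7]
force: [-0.4, -0.2, -0.5]
gripper_width: 91.3
```

No contact at -3.7, so the picture is right: the tips are about 19 mm above the reported z. I'll continue down to a reported z of about -13.

{"api": "drive_tool", "payload": {
  "moves": [
    {"claw":-1,"dx":0,"dy":0,"dz":0.2,"yaw":0},
    {"claw":-1,"dx":0,"dy":0,"dz":0.2,"yaw":0},
    {"claw":-1,"dx":0,"dy":0,"dz":0,"yaw":0}
  ]
}}

```text
time_s: 5.85
ee_pos: [458.4, -275.3, -12.2]
ee_rot: [179.1, 0.5, 85.7]
force: [0.1, 0.3, -0.2]
gripper_width: 91.2
```

```bash
python3 -c "
from h import *
f=grab_frame('scene');cv2.imwrite('pics/e3.png',cv2.resize(f['color'][60:140,165:275],None,fx=7,fy=7))
to(457,-275,-15,86.1)
"
```

```text
t 5.9 pos [ 458.5 -275.4  -12.1] rot [179.11   0.55  85.74] F [ 0.1 -1.   0. ] w 91.0 | dxyz units [ 0.01 -0.08  0.15] yaw units -0.04
```

View pics/e3.png

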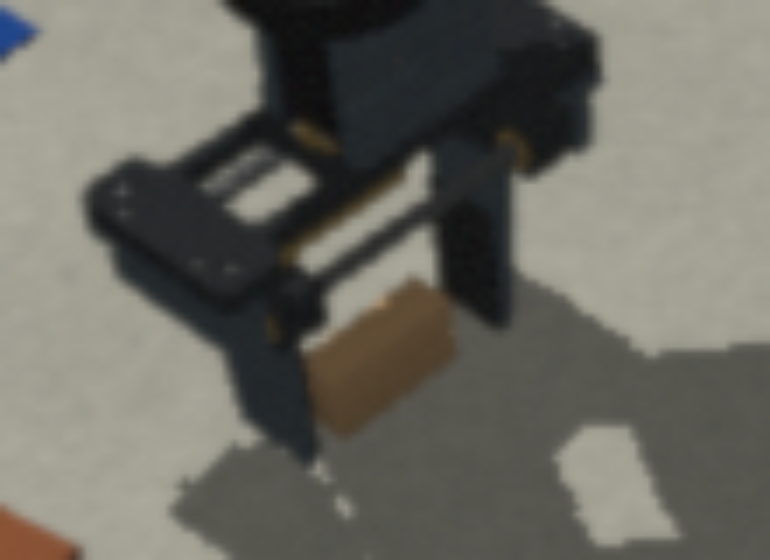

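The tips now straddle the spacer at about z=7 (picture 315,462). I'll close the fingers.

{"api": "drive_tool", "payload": {
  "moves": [
    {"claw":-1,"dx":0,"dy":-0.05,"dz":0.1,"yaw":0},
    {"claw":1,"dx":0,"dy":0,"dz":0,"yaw":0},
    {"claw":1,"dx":0,"dy":0,"dz":0,"yaw":0},
    {"claw":1,"dx":0,"dy":0,"dz":0,"yaw":0},
    {"claw":1,"dx":0,"dy":0,"dz":0,"yaw":0}
  ],
  "grip_force": 15
}}

```text
time_s: 6.52
ee_pos: [457.6, -275.4, -14.0]
ee_rot: [179.1, 0.6, 85.7]
force: [0.1, -0.3, -0.7]
gripper_width: 59.7
```

```bash
python3 -c "
from h import *
for n in ('top','scene'):
    f=grab_frame(n); q=pix(f,[457,-275,30])[0].astype(int)
    cv2.imwrite('pics/g_%s.png'%n,cv2.resize(f['color'][max(0,q[1]-45):q[1]+45,q[0]-50:q[0]+50],None,fx=6,fy=6))
to(457,-275,40,86.1)"
```

```text
t 6.62 pos [ 457.6 -275.4  -14. ] rot [179.08   0.57  85.75] F [ 0.4 -0.6  0.3] w 59.8 | dxyz units [-0.01  0.01 -2.7 ] yaw units -0.04
```

View pics/g_scene.png

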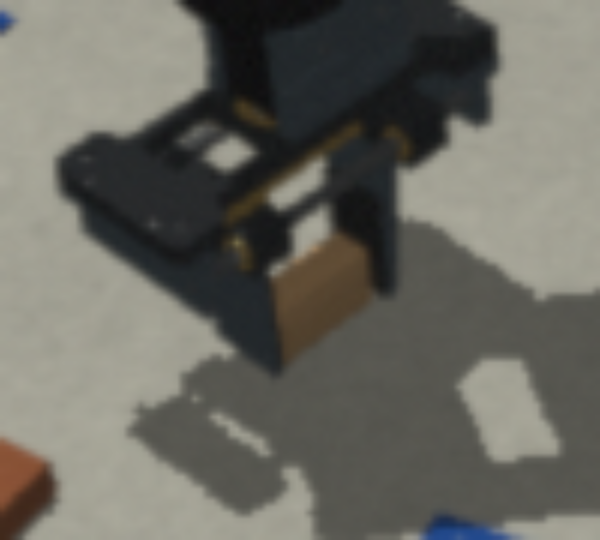

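The fingers hold 59.7 mm, which is the spacer's 60 mm side. I'll lift, turn to 104.5° and carry it to the board.

{"api": "drive_tool", "payload": {
  "moves": [
    {"claw":1,"dx":0,"dy":0,"dz":-1,"yaw":0},
    {"claw":1,"dx":0,"dy":0,"dz":-1,"yaw":0},
    {"claw":1,"dx":0,"dy":0,"dz":-1,"yaw":0},
    {"claw":1,"dx":1,"dy":0,"dz":-0.5,"yaw":-1},
    {"claw":1,"dx":1,"dy":0.5,"dz":0,"yaw":-1}
  ]
}}

```text
time_s: 7.25
ee_pos: [466.0, -234.0, 57.5]
ee_rot: [179.3, 0.8, 103.3]
force: [0.7, 0.2, -0.5]
gripper_width: 59.6
```

```bash
python3 -c "
from h import *
to(564.3,36.1,40,104.5)"
```

```text
t 7.25 pos [ 466.  -234.    57.5] rot [179.33   0.78 103.31] F [ 0.7  0.2 -0.5] w 59.6 | dxyz units [12.02  7.88  0.81] yaw units -0.14
```

{"api": "drive_tool", "payload": {
  "moves": [
    {"claw":1,"dx":1,"dy":0.7,"dz":0,"yaw":-0.1},
    {"claw":1,"dx":1,"dy":0.7,"dz":0,"yaw":0},
    {"claw":1,"dx":1,"dy":0.7,"dz":0,"yaw":0},
    {"claw":1,"dx":1,"dy":0.7,"dz":0,"yaw":0},
    {"claw":1,"dx":1,"dy":0.7,"dz":0,"yaw":0}
  ]
}}

```text
time_s: 7.88
ee_pos: [510.6, -116.5, 57.3]
ee_rot: [179.3, 0.8, 104.2]
force: [-0.6, -0.1, -0.4]
gripper_width: 60.1
```

{"api": "drive_tool", "payload": {
  "moves": [
    {"claw":1,"dx":1,"dy":0.7,"dz":0,"yaw":0},
    {"claw":1,"dx":1,"dy":0.7,"dz":0,"yaw":0},
    {"claw":1,"dx":1,"dy":0.7,"dz":0,"yaw":0},
    {"claw":1,"dx":1,"dy":0.7,"dz":0,"yaw":0},
    {"claw":1,"dx":1,"dy":0.7,"dz":0,"yaw":0}
  ]
}}

```text
time_s: 8.5
ee_pos: [554.6, 1.7, 56.5]
ee_rot: [179.3, 0.8, 104.2]
force: [0.9, 0.3, -0.2]
gripper_width: 60.0
```

```bash
python3 -c "
from h import *
to(564.3,36.1,40,104.5)"
```

```text
t 8.5 pos [554.6   1.7  56.5] rot [179.33   0.82 104.21] F [ 0.9  0.3 -0.2] w 60.0 | dxyz units [1.56 0.88 0.81] yaw units -0.03
```

{"api": "drive_tool", "payload": {
  "moves": [
    {"claw":1,"dx":0.8,"dy":0.6,"dz":0.5,"yaw":0},
    {"claw":1,"dx":0.6,"dy":0.3,"dz":0.8,"yaw":0},
    {"claw":1,"dx":0,"dy":0,"dz":0.8,"yaw":0},
    {"claw":1,"dx":0,"dy":0,"dz":0,"yaw":0},
    {"claw":1,"dx":0,"dy":0,"dz":0,"yaw":0}
  ]
}}

```text
time_s: 9.12
ee_pos: [565.1, 35.4, 9.6]
ee_rot: [179.6, 0.8, 104.3]
force: [-0.2, 0.3, -0.6]
gripper_width: 60.0
```

```bash
python3 -c "
from h import *
to(564.3,36.1,0,104.5)
for n in ('top','scene'):
    f=grab_frame(n); q=pix(f,[562,46,20])[0].astype(int); print(q)
    cv2.imwrite('pics/p_%s.png'%n,cv2.resize(f['color'][max(0,q[1]-50):q[1]+50,q[0]-65:q[0]+65],None,fx=6,fy=6,interpolation=cv2.INTER_CUBIC))
to(564.3,36.1,0,104.5)"
```

```text
t 9.12 pos [565.1  35.4   9.6] rot [179.56   0.8  104.32] F [-0.2  0.3 -0.6] w 60.0 | dxyz units [ 0.05 -0.03  0.48] yaw units -0.02
[268 234]
[293 197]
t 9.22 pos [565.2  35.3  10. ] rot [179.53   0.8  104.31] F [ 0.5  0.3 -0.2] w 60.0 | dxyz units [ 0.05 -0.04  0.5 ] yaw units -0.02
```

View pics/p_scene.png

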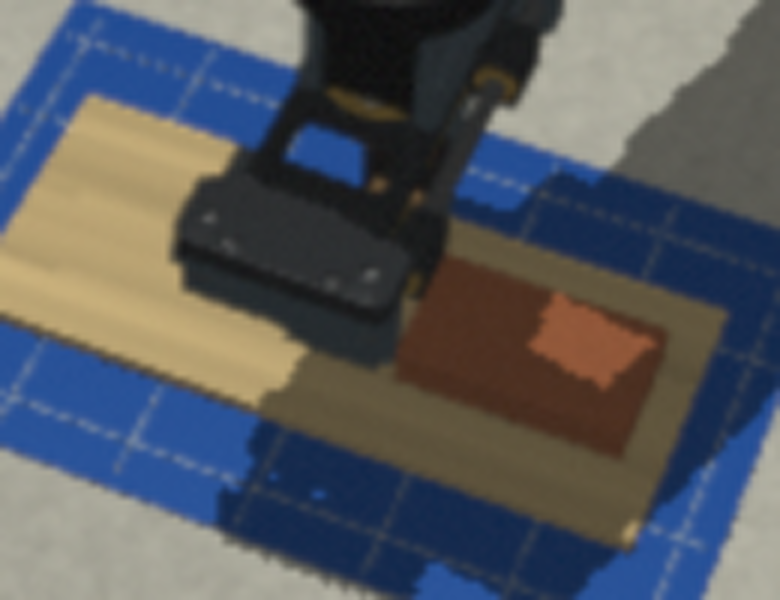

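View pics/p_top.png

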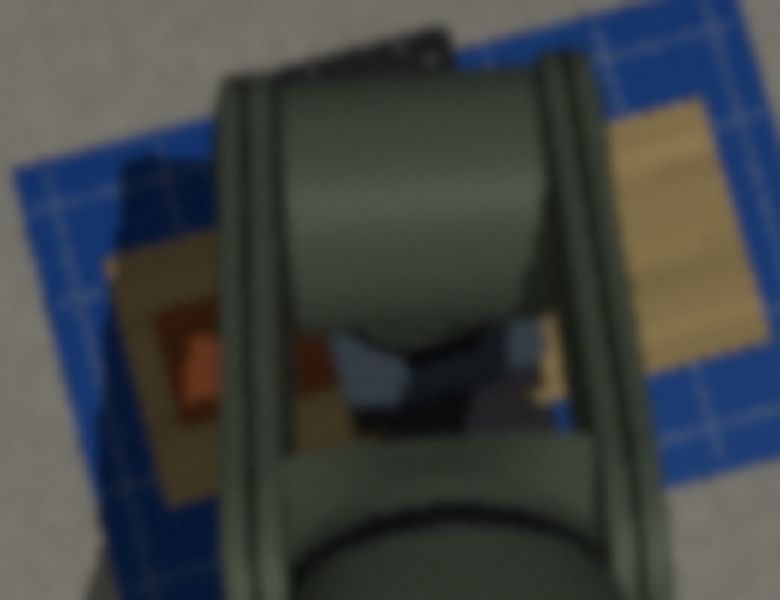

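Add to h.py:
```python
B=np.array([566.8,26.4]);a_=np.radians(14.5);BX=np.array([np.cos(a_),np.sin(a_)]);BY=np.array([-np.sin(a_),np.cos(a_)])
def bf(off=(0,0)):
    s=telemetry.state();d=s["ee_pos"][:2]-B
    print("t",round(s["time_s"],2),"board xy",round(d@BX,1),round(d@BY,1),"z",round(s["ee_pos"][2],1),"rot",s["ee_rot"].round(2),"Fboard",round(s["force"][:2]@BX,1),round(s["force"][:2]@BY,1),round(s["force"][2],1),"w",round(s["gripper_width"],1))
```

```text
(no output)
```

{"api": "drive_tool", "payload": {
  "moves": [
    {"claw":1,"dx":0,"dy":0,"dz":0.5,"yaw":0},
    {"claw":1,"dx":0,"dy":0,"dz":0.1,"yaw":0},
    {"claw":1,"dx":0,"dy":0,"dz":0,"yaw":0}
  ]
}}

```text
time_s: 9.6
ee_pos: [565.8, 34.8, -2.0]
ee_rot: [179.4, 0.8, 104.3]
force: [0.2, -0.3, -1.3]
gripper_width: 60.1
```

```bash
python3 -c "
from h import *
bf()"
```

```text
t 9.6 board xy 1.2 8.4 z -2.0 rot [179.43   0.82 104.26] Fboard 0.1 -0.3 -1.3 w 60.1
```

{"api": "drive_tool", "payload": {
  "moves": [
    {"claw":1,"dx":0.2,"dy":-0.05,"dz":0,"yaw":-0.03},
    {"claw":1,"dx":0.2,"dy":0,"dz":0,"yaw":0},
    {"claw":1,"dx":0,"dy":0,"dz":0,"yaw":0}
  ]
}}

```text
time_s: 9.98
ee_pos: [562.8, 42.9, -1.8]
ee_rot: [179.4, 0.8, 104.5]
force: [0.6, -0.7, -0.4]
gripper_width: 59.6
```

```bash
python3 -c "
from h import *
bf()"
```

```text
t 9.97 board xy 0.3 17.0 z -1.8 rot [179.4    0.83 104.54] Fboard 0.4 -0.9 -0.4 w 59.6
```

{"api": "drive_tool", "payload": {
  "moves": [
    {"claw":1,"dx":0.1,"dy":0,"dz":0,"yaw":0},
    {"claw":1,"dx":0,"dy":0,"dz":0,"yaw":0}
  ]
}}

```text
time_s: 10.22
ee_pos: [562.4, 45.1, -1.7]
ee_rot: [179.4, 0.8, 104.6]
force: [-0.1, 1.4, -0.5]
gripper_width: 60.1
```

```bash
python3 -c "
from h import *
bf()"
```

```text
t 10.22 board xy 0.4 19.2 z -1.7 rot [179.38   0.83 104.56] Fboard 0.3 1.4 -0.5 w 60.1
```

{"api": "drive_tool", "payload": {
  "moves": [
    {"claw":1,"dx":0.08,"dy":0,"dz":0,"yaw":0},
    {"claw":1,"dx":0,"dy":0,"dz":0,"yaw":0}
  ]
}}

```text
time_s: 10.48
ee_pos: [562.3, 45.9, -1.6]
ee_rot: [179.4, 0.9, 104.6]
force: [1.1, 0.1, -0.5]
gripper_width: 60.2
```

{"api": "drive_tool", "payload": {
  "moves": [
    {"claw":1,"dx":0.08,"dy":0,"dz":0,"yaw":0},
    {"claw":1,"dx":0,"dy":0,"dz":0,"yaw":0}
  ]
}}

```text
time_s: 10.72
ee_pos: [562.3, 45.8, -1.6]
ee_rot: [179.4, 1.1, 104.6]
force: [0.4, -1.1, -0.4]
gripper_width: 60.3
```

```bash
python3 -c "
from h import *
bf()"
```

```text
t 10.72 board xy 0.5 19.9 z -1.6 rot [179.37   1.07 104.64] Fboard 0.1 -1.1 -0.4 w 60.3
```

It stopped advancing at board y 19.9 (expected 20.0), so it is against the slip. I'll lower it onto the board.

{"api": "drive_tool", "payload": {
  "moves": [
    {"claw":1,"dx":0,"dy":-0.02,"dz":0.12,"yaw":0},
    {"claw":1,"dx":0,"dy":0,"dz":0.05,"yaw":0},
    {"claw":1,"dx":0,"dy":0,"dz":0,"yaw":0}
  ]
}}

```text
time_s: 11.1
ee_pos: [562.3, 45.8, -5.0]
ee_rot: [179.3, 1.1, 104.6]
force: [0.2, -2.8, 0.5]
gripper_width: 60.1
```

```bash
python3 -c "
from h import *
bf()"
```

```text
t 11.1 board xy 0.5 19.9 z -5.0 rot [179.32   1.07 104.62] Fboard -0.5 -2.8 0.5 w 60.1
```

{"api": "drive_tool", "payload": {
  "moves": [
    {"claw":1,"dx":0,"dy":0,"dz":0.08,"yaw":0},
    {"claw":1,"dx":0,"dy":0,"dz":0,"yaw":0}
  ]
}}

```text
time_s: 11.35
ee_pos: [562.4, 45.8, -6.0]
ee_rot: [179.3, 1.1, 104.6]
force: [0.6, -1.8, -0.2]
gripper_width: 60.0
```

```bash
python3 -c "
from h import *
bf()"
```

```text
t 11.35 board xy 0.6 19.9 z -6.0 rot [179.31   1.07 104.63] Fboard 0.2 -1.9 -0.2 w 60.0
```

One more small nudge down and forward to seat it, then I'll open gently.

{"api": "drive_tool", "payload": {
  "moves": [
    {"claw":1,"dx":0.03,"dy":-0.02,"dz":0.06,"yaw":0},
    {"claw":1,"dx":0,"dy":0,"dz":0,"yaw":0}
  ]
}}

```text
time_s: 11.6
ee_pos: [562.4, 45.8, -6.0]
ee_rot: [179.2, 1.1, 104.6]
force: [0.7, -0.7, -0.8]
gripper_width: 60.0
```

```bash
python3 -c "
from h import *
bf()"
```

```text
t 11.6 board xy 0.6 19.9 z -6.0 rot [179.24   1.14 104.65] Fboard 0.5 -0.9 -0.8 w 60.0
```

{"api": "drive_tool", "payload": {
  "moves": [
    {"claw":-1,"dx":0,"dy":0,"dz":0,"yaw":0},
    {"claw":-1,"dx":0,"dy":0,"dz":0,"yaw":0},
    {"claw":-1,"dx":0,"dy":0,"dz":0,"yaw":0},
    {"claw":-1,"dx":0,"dy":0,"dz":-0.4,"yaw":0},
    {"claw":-1,"dx":0,"dy":0,"dz":-1,"yaw":0}
  ]
}}

```text
time_s: 12.22
ee_pos: [559.9, 47.2, 20.6]
ee_rot: [179.5, 1.0, 104.6]
force: [-0.3, 0.1, 0.2]
gripper_width: 91.2
```

{"api": "drive_tool", "payload": {
  "moves": [
    {"claw":-1,"dx":0,"dy":0,"dz":-1,"yaw":0},
    {"claw":-1,"dx":0,"dy":0,"dz":-1,"yaw":0},
    {"claw":-1,"dx":0,"dy":0,"dz":-1,"yaw":0},
    {"claw":-1,"dx":1,"dy":0.3,"dz":-0.5,"yaw":0},
    {"claw":-1,"dx":1,"dy":0.5,"dz":0,"yaw":0}
  ]
}}

```text
time_s: 12.85
ee_pos: [565.5, 92.9, 96.0]
ee_rot: [179.2, 1.0, 104.5]
force: [-0.2, -0.5, 0.1]
gripper_width: 91.1
```

```bash
python3 -c "
from h import *
to(618.5,275,70,111.1)"
```

```text
t 12.85 pos [565.5  92.9  96. ] rot [179.24   0.97 104.47] F [-0.2 -0.5  0.1] w 91.1 | dxyz units [8.18 4.82 1.23] yaw units -0.77
```

{"api": "drive_tool", "payload": {
  "moves": [
    {"claw":-1,"dx":1,"dy":0.5,"dz":0,"yaw":-0.8},
    {"claw":-1,"dx":1,"dy":0.7,"dz":0,"yaw":0},
    {"claw":-1,"dx":1,"dy":0.7,"dz":0,"yaw":0},
    {"claw":-1,"dx":1,"dy":0.7,"dz":0,"yaw":0},
    {"claw":-1,"dx":1,"dy":0.7,"dz":0,"yaw":0}
  ]
}}

```text
time_s: 13.48
ee_pos: [591.4, 220.5, 94.7]
ee_rot: [179.4, 0.9, 111.7]
force: [-0.0, 0.1, -0.3]
gripper_width: 91.1
```

```bash
python3 -c "
from h import *
to(618.5,275,70,111.1)
for n in ('top','scene'):
    f=grab_frame(n); q=pix(f,[562,46,20])[0].astype(int); print(q)
    cv2.imwrite('pics/r_%s.png'%n,cv2.resize(f['color'][max(0,q[1]-50):q[1]+50,q[0]-65:q[0]+65],None,fx=6,fy=6,interpolation=cv2.INTER_CUBIC))
"
```

```text
t 13.47 pos [591.4 220.5  94.7] rot [179.42   0.91 111.71] F [-0.   0.1 -0.3] w 91.1 | dxyz units [2.05 2.26 1.23] yaw units 0.07
[268 234]
[293 197]
```

View pics/r_scene.png

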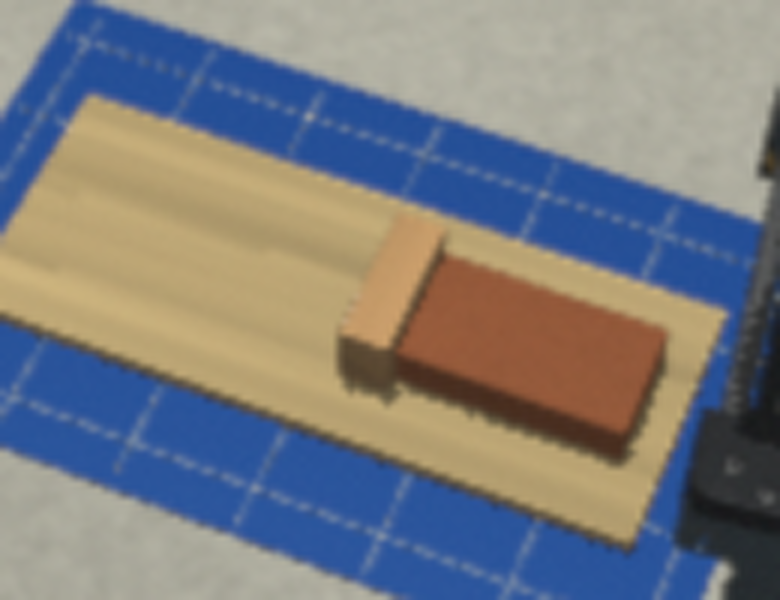

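View pics/r_top.png

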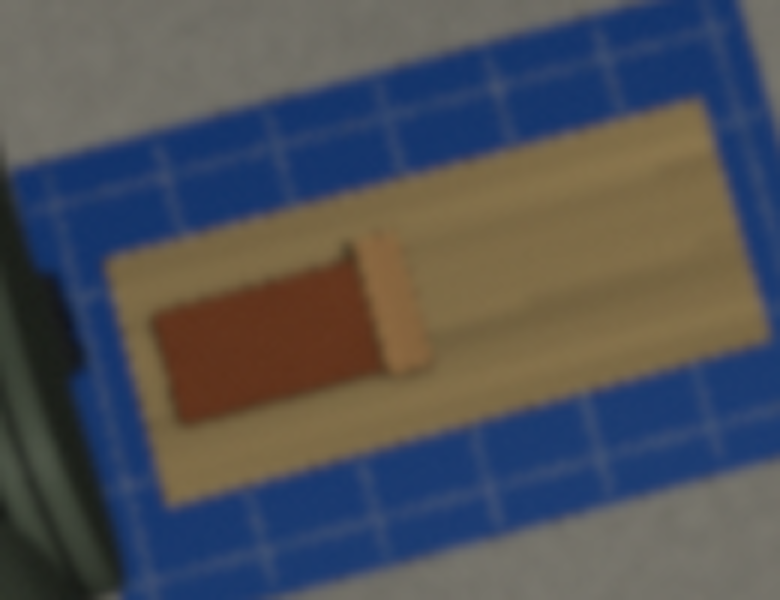

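The spacer looks flush against the slip in both views (scene around (293,197), top around (268,234)). In the top view it may sit off-centre toward +x, so I'll measure that.

```bash
cat >> h.py <<'E'
def corners(f,seed,z,r,lo,hi,up=6):
    x0,y0=max(0,seed[0]-r),max(0,seed[1]-r)
    c=f["color"][y0:seed[1]+r,x0:seed[0]+r]
    h=cv2.cvtColor(cv2.resize(c,None,fx=up,fy=up,interpolation=cv2.INTER_LINEAR),cv2.COLOR_BGR2HSV)
    m=cv2.morphologyEx(cv2.inRange(h,np.array(lo),np.array(hi)),cv2.MORPH_OPEN,np.ones((5,5)))
    cs,_=cv2.findContours(m,cv2.RETR_EXTERNAL,cv2.CHAIN_APPROX_NONE)
    cs=[k for k in cs if cv2.pointPolygonTest(k,((seed[0]-x0+.5)*up,(seed[1]-y0+.5)*up),False)>=0]
    w=ray(f,(cs[0][:,0]+.5)/up-.5+[x0,y0],z)[:,:2]-B
    u=np.c_[w@BX,w@BY]; (c,s,a)=cv2.minAreaRect(u.astype(np.float32))
    print("  centre",np.round(c,1),"size",np.round(s,1),"ang",round(a,1),"x",u[:,0].min().round(1),u[:,0].max().round(1),"y",u[:,1].min().round(1),u[:,1].max().round(1)); return u
E
python3 - <<'E'
from h import *
T=grab_frame("top");S=grab_frame("scene")
g=np.array([[547.8,98.9,28],[561.8,45.8,38]])
for n,f in(("T",T),("S",S)):
    q=pix(f,g).round().astype(int); h=cv2.cvtColor(f["color"],cv2.COLOR_BGR2HSV)
    print(n,q.tolist(),[h[k[1],k[0]].tolist() for k in q])
    s=h[q[1][1]-3:q[1][1]+4,q[1][0]-8:q[1][0]+9];print(s[3].tolist())
    b=pix(f,[[575,15,8]]).astype(int)[0];print("wood",h[b[1]-5:b[1]+6:5,b[0]-5:b[0]+6:5].reshape(-1,3).tolist())
tl,th=(0,150,70),(14,255,255); sl,sh=(0,125,104),(14,255,255)
print("T glued");corners(T,tuple(pix(T,g)[0].astype(int)),28,35,tl,th)
print("S glued");corners(S,tuple(pix(S,g)[0].astype(int)),28,35,sl,sh)
E
```

```text
T [[247, 240], [268, 234]] [[10, 177, 98], [16, 135, 136]]
[[10, 180, 99], [10, 180, 99], [10, 178, 99], [11, 164, 98], [14, 147, 106], [15, 138, 126], [15, 135, 136], [16, 136, 137], [16, 135, 136], [16, 137, 134], [16, 136, 133], [16, 129, 130], [18, 120, 127], [19, 115, 126], [20, 111, 126], [20, 111, 126], [20, 110, 125]]
wood [[20, 110, 121], [20, 112, 121], [20, 110, 123], [20, 110, 125], [20, 112, 125], [20, 111, 126], [20, 111, 126], [20, 113, 126], [20, 112, 128]]
S [[317, 203], [294, 193]] [[10, 154, 149], [16, 120, 198]]
[[21, 97, 184], [20, 99, 180], [19, 103, 174], [17, 114, 185], [16, 120, 194], [16, 121, 196], [16, 119, 195], [16, 119, 197], [16, 120, 198], [16, 118, 201], [16, 119, 201], [16, 120, 192], [16, 117, 135], [13, 127, 104], [10, 148, 136], [10, 153, 147], [10, 156, 147]]
wood [[21, 98, 189], [21, 98, 190], [21, 96, 181], [20, 96, 188], [21, 97, 187], [20, 98, 188], [21, 96, 180], [21, 96, 185], [18, 107, 162]]
T glued
  centre [-1.3 75. ] size [48.7 89.8] ang 0.5 x -25.6 23.4 y 30.1 119.7
S glued
  centre [ 1.4 74. ] size [49.6 91.9] ang 0.0 x -23.5 26.2 y 28.0 119.9
```

Run:
```python
from h import *
T=grab_frame("top");S=grab_frame("scene")
q=[tuple(int(v) for v in pix(f,[561.8,45.8,38])[0].round()) for f in(T,S)]
print("T");corners(T,q[0],38,20,(13,123,105),(18,150,255))
print("S");corners(S,q[1],38,25,(13,108,150),(18,140,255))
```

```text
T
  centre [-0.7 20.5] size [61.3 20.8] ang 0.7 x -31.4 29.9 y 10.0 31.0
S
  centre [ 2.3 19.4] size [60.4 20.4] ang 0.3 x -28.0 32.5 y 9.0 29.4
```

Relative to the glued slip, the spacer is 0.6–0.9 mm off in x, its angle is within 0.5°, and it is flush (y spacing 54.5 against 55). That is good. Next is the brick.

{"api": "drive_tool", "payload": {
  "moves": [
    {"claw":-1,"dx":1,"dy":1,"dz":0,"yaw":0.07},
    {"claw":-1,"dx":0.9,"dy":1,"dz":0.5,"yaw":0},
    {"claw":-1,"dx":0,"dy":0.2,"dz":1,"yaw":0},
    {"claw":-1,"dx":0,"dy":0,"dz":0,"yaw":0}
  ]
}}

```text
time_s: 14.28
ee_pos: [618.7, 264.9, 63.4]
ee_rot: [179.6, 1.0, 110.8]
force: [-0.4, 0.3, 0.4]
gripper_width: 91.2
```

```bash
python3 -c "
from h import *
to(618.5,275,-15,111.1)
print(B)
T=grab_frame('top');S=grab_frame('scene')
print(face(S,(368,272),20,40,(0,125,104),(14,255,255)))
cv2.imwrite('pics/k.png',cv2.resize(S['color'][220:320,310:430],None,fx=6,fy=6))
cv2.imwrite('pics/k2.png',cv2.resize(T['color'][160:260,120:240],None,fx=6,fy=6))
"
```

```text
t 14.28 pos [618.7 264.9  63.4] rot [179.59   1.03 110.76] F [-0.4  0.3  0.4] w 91.2 | dxyz units [0.54 0.14 3.91] yaw units -0.04
[566.8  26.4]
(array([641.9, 246.3]), array([632.7, 245.2]), array([47.6, 22.8]), 21.15)
```

View pics/k.png

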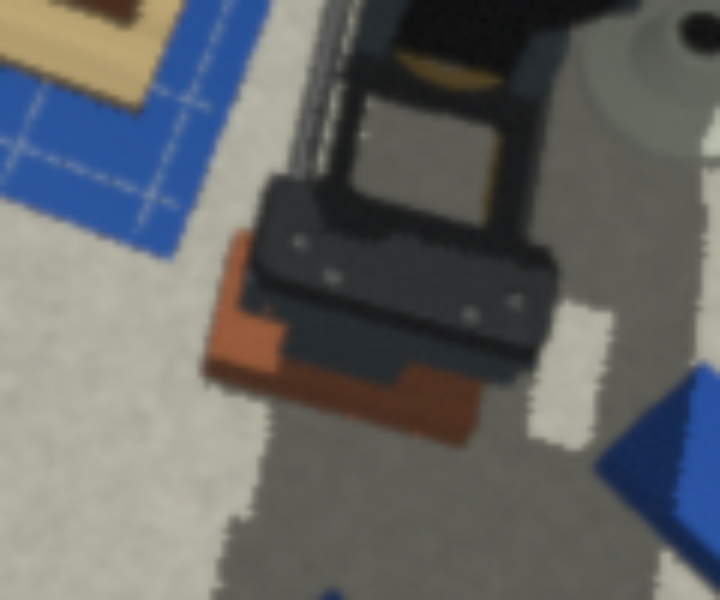

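{"api": "drive_tool", "payload": {
  "moves": [
    {"claw":-1,"dx":0.5,"dy":0.1,"dz":0.5,"yaw":-0.04},
    {"claw":-1,"dx":0,"dy":0,"dz":1,"yaw":0},
    {"claw":-1,"dx":0,"dy":0,"dz":0.8,"yaw":0},
    {"claw":-1,"dx":0,"dy":0,"dz":0.3,"yaw":0},
    {"claw":-1,"dx":0,"dy":0,"dz":0,"yaw":0}
  ]
}}

```text
time_s: 15.0
ee_pos: [619.0, 275.3, 12.7]
ee_rot: [179.2, 1.0, 111.0]
force: [-0.6, 0.8, 1.2]
gripper_width: 91.3
```

```bash
python3 -c "
from h import *
to(618.5,275,-15,111.1)
S=grab_frame('scene')
cv2.imwrite('pics/l.png',cv2.resize(S['color'][220:320,310:430],None,fx=6,fy=6))
"
```

```text
t 15.0 pos [619.  275.3  12.7] rot [179.22   0.98 111.04] F [-0.6  0.8  1.2] w 91.3 | dxyz units [ 0.02 -0.05  1.39] yaw units -0.01
```

View pics/l.png

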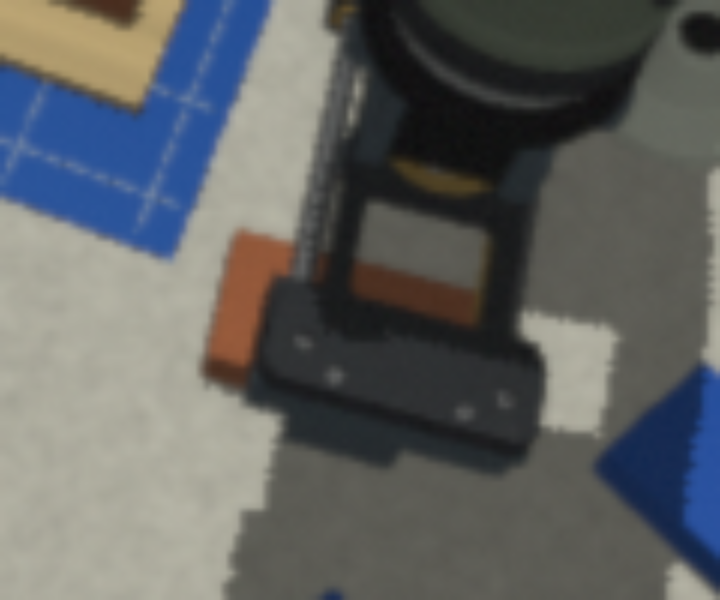

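The scene picture shows the near finger outside the brick's near long side at about (370,293), with the brick between the fingers. I'll go down and grip.

{"api": "drive_tool", "payload": {
  "moves": [
    {"claw":-1,"dx":0,"dy":-0.03,"dz":0.7,"yaw":0},
    {"claw":-1,"dx":0,"dy":0,"dz":0.4,"yaw":0},
    {"claw":-1,"dx":0,"dy":0,"dz":0.1,"yaw":0},
    {"claw":-1,"dx":0,"dy":0,"dz":0,"yaw":0}
  ]
}}

```text
time_s: 15.55
ee_pos: [619.8, 275.1, -11.7]
ee_rot: [179.1, 1.0, 111.0]
force: [-0.4, -0.6, -0.5]
gripper_width: 91.0
```

```bash
python3 -c "
from h import *
to(618.5,275,-14.5,111.1)
"
```

```text
t 15.55 pos [619.8 275.1 -11.7] rot [179.09   0.97 111.03] F [-0.4 -0.6 -0.5] w 91.0 | dxyz units [ 0.02 -0.06  0.14] yaw units -0.01
```

{"api": "drive_tool", "payload": {
  "moves": [
    {"claw":-1,"dx":0,"dy":-0.05,"dz":0.12,"yaw":0},
    {"claw":1,"dx":0,"dy":0,"dz":0,"yaw":0},
    {"claw":1,"dx":0,"dy":0,"dz":0,"yaw":0},
    {"claw":1,"dx":0,"dy":0,"dz":0,"yaw":0},
    {"claw":1,"dx":0,"dy":0,"dz":0,"yaw":0}
  ],
  "grip_force": 25
}}

```text
time_s: 16.18
ee_pos: [619.4, 275.0, -13.4]
ee_rot: [179.0, 1.0, 111.0]
force: [-0.1, 0.8, -0.3]
gripper_width: 53.9
```

{"api": "drive_tool", "payload": {
  "moves": [
    {"claw":1,"dx":0,"dy":0,"dz":0,"yaw":0},
    {"claw":1,"dx":0,"dy":0,"dz":-0.5,"yaw":0},
    {"claw":1,"dx":0,"dy":0,"dz":-0.5,"yaw":0},
    {"claw":1,"dx":0,"dy":0,"dz":0,"yaw":0}
  ]
}}

```text
time_s: 16.68
ee_pos: [618.5, 275.0, 7.5]
ee_rot: [179.1, 1.0, 111.0]
force: [0.0, 1.4, -2.2]
gripper_width: 50.0
```

```bash
python3 -c "
from h import *
to(618.5,275,60,104.6)
S=grab_frame('scene')
cv2.imwrite('pics/m.png',cv2.resize(S['color'][220:320,310:430],None,fx=6,fy=6))
"
```

```text
t 16.68 pos [618.5 275.    7.5] rot [179.06   0.97 111.02] F [ 0.   1.4 -2.2] w 50.0 | dxyz units [-0.04  0.04 -2.62] yaw units 0.75
```

View pics/m.png

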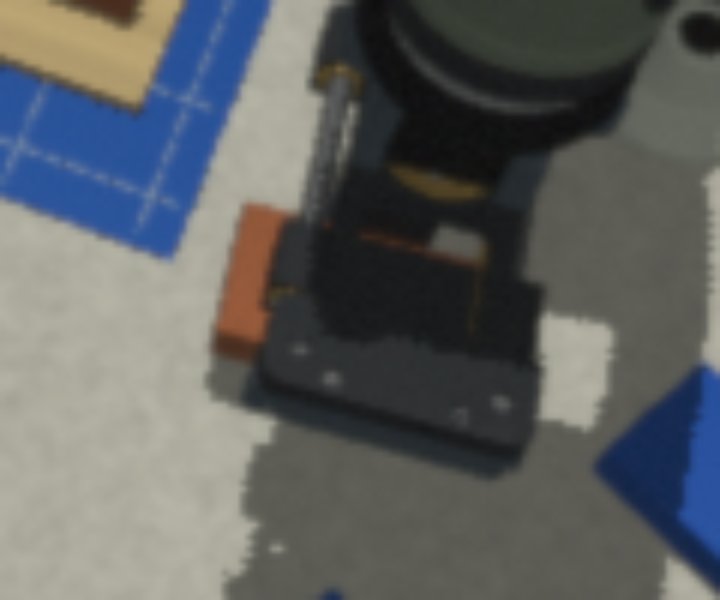

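Brick held: opening 50.0 mm, load about 2 N, and the scene picture shows it lifted clear of its shadow. I'll lift further and carry it over.

{"api": "drive_tool", "payload": {
  "moves": [
    {"claw":1,"dx":0,"dy":0,"dz":-1,"yaw":0},
    {"claw":1,"dx":0,"dy":0,"dz":-1,"yaw":0},
    {"claw":1,"dx":0,"dy":0,"dz":-0.8,"yaw":0.4},
    {"claw":1,"dx":-0.5,"dy":0,"dz":0,"yaw":0.35},
    {"claw":1,"dx":-1,"dy":0,"dz":0,"yaw":0}
  ]
}}

```text
time_s: 17.35
ee_pos: [623.4, 246.3, 63.4]
ee_rot: [179.2, 0.9, 104.5]
force: [0.5, -0.1, -3.0]
gripper_width: 49.9
```

```bash
python3 -c "
from h import *
to(578.1,-17.2,60,104.5)
"
```

```text
t 17.35 pos [623.4 246.3  63.4] rot [179.23   0.89 104.55] F [ 0.5 -0.1 -3. ] w 49.9 | dxyz units [-12.18  -5.51   0.29] yaw units 0.01
```

{"api": "drive_tool", "payload": {
  "moves": [
    {"claw":1,"dx":-1,"dy":-0.5,"dz":0,"yaw":0},
    {"claw":1,"dx":-1,"dy":-0.5,"dz":0,"yaw":0},
    {"claw":1,"dx":-1,"dy":-0.5,"dz":0,"yaw":0},
    {"claw":1,"dx":-1,"dy":-0.5,"dz":0,"yaw":0},
    {"claw":1,"dx":-1,"dy":-0.5,"dz":0,"yaw":0}
  ]
}}

```text
time_s: 17.98
ee_pos: [597.6, 127.6, 63.5]
ee_rot: [179.4, 0.9, 104.6]
force: [-0.1, -0.4, -2.5]
gripper_width: 49.9
```

{"api": "drive_tool", "payload": {
  "moves": [
    {"claw":1,"dx":-1,"dy":-0.5,"dz":0,"yaw":0},
    {"claw":1,"dx":-1,"dy":-0.5,"dz":0,"yaw":0},
    {"claw":1,"dx":-1,"dy":-0.5,"dz":0,"yaw":0},
    {"claw":1,"dx":-1,"dy":-0.5,"dz":0,"yaw":0},
    {"claw":1,"dx":-1,"dy":-0.5,"dz":0,"yaw":0}
  ]
}}

```text
time_s: 18.6
ee_pos: [572.4, 10.5, 65.2]
ee_rot: [179.3, 1.0, 104.5]
force: [-0.0, -0.4, -2.3]
gripper_width: 49.9
```

```bash
python3 -c "
from h import *
to(578.1,-17.2,60,104.5)
"
```

```text
t 18.6 pos [572.4  10.5  65.2] rot [179.31   0.96 104.54] F [-0.  -0.4 -2.3] w 49.9 | dxyz units [-1.41 -0.08  0.28] yaw units 0.0
```

{"api": "drive_tool", "payload": {
  "moves": [
    {"claw":1,"dx":-0.9,"dy":-0.05,"dz":0,"yaw":0},
    {"claw":1,"dx":-0.5,"dy":0,"dz":0,"yaw":0},
    {"claw":1,"dx":0,"dy":0,"dz":1,"yaw":0},
    {"claw":1,"dx":0,"dy":0,"dz":0.8,"yaw":0},
    {"claw":1,"dx":0,"dy":0,"dz":0,"yaw":0}
  ]
}}

```text
time_s: 19.23
ee_pos: [580.9, -21.2, 29.3]
ee_rot: [179.1, 1.0, 104.4]
force: [-0.8, 0.2, -1.5]
gripper_width: 49.7
```

```bash
python3 -c "
from h import *
bf()
S=grab_frame('scene');q=pix(S,[562,20,20])[0].astype(int)
cv2.imwrite('pics/n.png',cv2.resize(S['color'][q[1]-50:q[1]+50,q[0]-65:q[0]+65],None,fx=6,fy=6))
to(578.1,-17.2,10,104.5)
"
```

```text
t 19.23 board xy 1.7 -49.7 z 29.3 rot [179.14   0.98 104.39] Fboard -0.7 0.4 -1.5 w 49.7
t 19.27 pos [581.5 -21.2  30. ] rot [179.05   1.01 104.4 ] F [-0.  -0.5 -2.7] w 50.1 | dxyz units [ 0.26 -0.13  1.  ] yaw units -0.01
```

View pics/n.png

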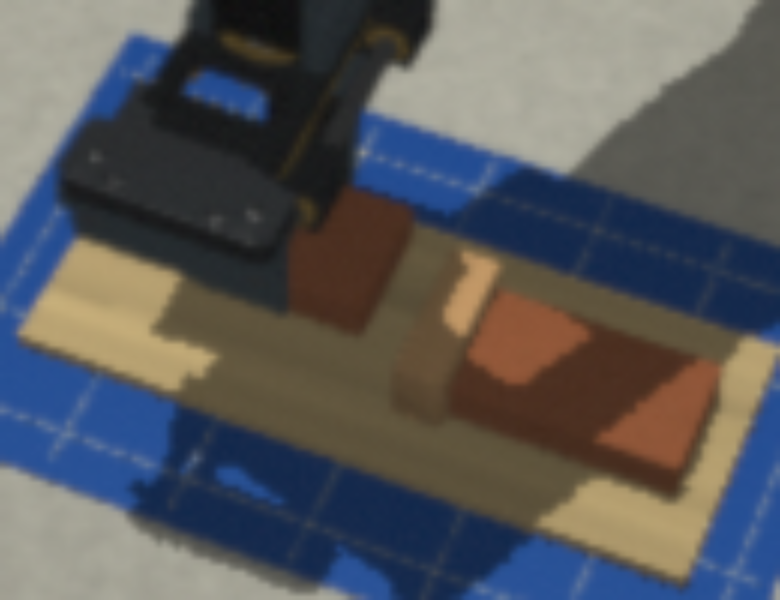

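The picture shows the brick about 35 mm above the board, clear of the spacer and in line. I'll lower it close to the board.

{"api": "drive_tool", "payload": {
  "moves": [
    {"claw":1,"dx":0,"dy":-0.1,"dz":0.6,"yaw":-0.02},
    {"claw":1,"dx":0,"dy":0,"dz":0.6,"yaw":0},
    {"claw":1,"dx":0,"dy":0,"dz":0.2,"yaw":0},
    {"claw":1,"dx":0,"dy":0,"dz":0,"yaw":0}
  ]
}}

```text
time_s: 19.77
ee_pos: [580.9, -21.6, 0.9]
ee_rot: [179.0, 1.0, 104.6]
force: [-0.2, -0.2, -1.9]
gripper_width: 49.8
```

```bash
python3 -c "
from h import *
bf()
"
```

```text
t 19.77 board xy 1.6 -50.0 z 0.9 rot [178.97   1.03 104.64] Fboard -0.2 -0.1 -1.9 w 49.8
```

{"api": "drive_tool", "payload": {
  "moves": [
    {"claw":1,"dx":0.3,"dy":-0.08,"dz":0.1,"yaw":0.01},
    {"claw":1,"dx":0.2,"dy":0,"dz":0.05,"yaw":0},
    {"claw":1,"dx":0,"dy":0,"dz":0,"yaw":0}
  ]
}}

```text
time_s: 20.15
ee_pos: [577.0, -11.5, -1.9]
ee_rot: [178.9, 1.0, 104.5]
force: [0.3, 0.4, -1.9]
gripper_width: 50.0
```

```bash
python3 -c "
from h import *
bf()
S=grab_frame('scene');q=pix(S,[562,20,20])[0].astype(int)
cv2.imwrite('pics/o.png',cv2.resize(S['color'][q[1]-40:q[1]+40,q[0]-50:q[0]+50],None,fx=7,fy=7,interpolation=cv2.INTER_CUBIC))
"
```

```text
t 20.15 board xy 0.4 -39.3 z -1.9 rot [178.89   1.04 104.55] Fboard 0.4 0.3 -1.9 w 50.0
```

View pics/o.png

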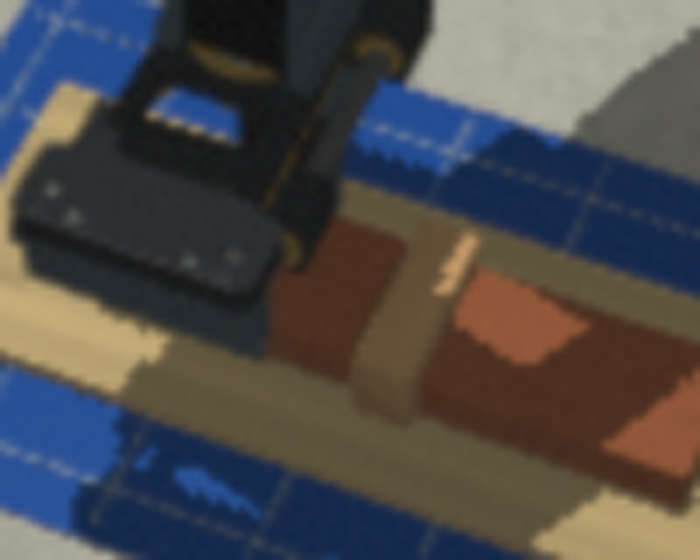

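In line, with a small gap left. I'll creep in.

{"api": "drive_tool", "payload": {
  "moves": [
    {"claw":1,"dx":0.1,"dy":-0.02,"dz":0,"yaw":0},
    {"claw":1,"dx":0,"dy":0,"dz":0,"yaw":0}
  ]
}}

```text
time_s: 20.45
ee_pos: [576.4, -9.7, -1.6]
ee_rot: [178.9, 1.1, 104.5]
force: [-0.6, -0.8, -1.3]
gripper_width: 49.5
```

```bash
python3 -c "
from h import *
bf()"
```

```text
t 20.45 board xy 0.2 -37.4 z -1.6 rot [178.86   1.06 104.55] Fboard -0.8 -0.6 -1.3 w 49.5
```

{"api": "drive_tool", "payload": {
  "moves": [
    {"claw":1,"dx":0.06,"dy":0,"dz":0,"yaw":0},
    {"claw":1,"dx":0,"dy":0,"dz":0,"yaw":0}
  ]
}}

```text
time_s: 20.7
ee_pos: [576.2, -8.7, -1.6]
ee_rot: [178.8, 1.1, 104.5]
force: [-0.1, 0.3, -1.5]
gripper_width: 49.8
```

```bash
python3 -c "
from h import *
bf()"
```

```text
t 20.7 board xy 0.3 -36.4 z -1.6 rot [178.84   1.07 104.55] Fboard -0.0 0.3 -1.5 w 49.8
```

{"api": "drive_tool", "payload": {
  "moves": [
    {"claw":1,"dx":0.06,"dy":-0.01,"dz":0.05,"yaw":0},
    {"claw":1,"dx":0,"dy":0,"dz":0,"yaw":0}
  ]
}}

```text
time_s: 20.95
ee_pos: [576.5, -8.7, -2.2]
ee_rot: [178.8, 1.2, 104.6]
force: [0.5, -0.2, -2.3]
gripper_width: 49.7
```

```bash
python3 -c "
from h import *
bf()"
```

```text
t 20.95 board xy 0.6 -36.4 z -2.2 rot [178.77   1.19 104.57] Fboard 0.4 -0.3 -2.3 w 49.7
```

{"api": "drive_tool", "payload": {
  "moves": [
    {"claw":1,"dx":0.06,"dy":0,"dz":0,"yaw":0},
    {"claw":1,"dx":0,"dy":0,"dz":0,"yaw":0}
  ]
}}

```text
time_s: 21.2
ee_pos: [576.6, -8.7, -2.1]
ee_rot: [178.8, 1.3, 104.6]
force: [0.3, -1.1, -1.6]
gripper_width: 49.9
```

```bash
python3 -c "
from h import *
bf()"
```

```text
t 21.2 board xy 0.7 -36.5 z -2.1 rot [178.76   1.31 104.6 ] Fboard 0.1 -1.1 -1.6 w 49.9
```

Contact at board y -36.4, as forward steps no longer advance. I'll lower the last 3–4 mm gently.

{"api": "drive_tool", "payload": {
  "moves": [
    {"claw":1,"dx":0,"dy":-0.04,"dz":0.1,"yaw":0},
    {"claw":1,"dx":0,"dy":0,"dz":0.03,"yaw":0},
    {"claw":1,"dx":0,"dy":0,"dz":0,"yaw":0}
  ]
}}

```text
time_s: 21.58
ee_pos: [576.2, -8.8, -4.7]
ee_rot: [178.7, 1.3, 104.6]
force: [0.5, -2.0, -1.6]
gripper_width: 49.8
```

```bash
python3 -c "
from h import *
bf()"
```

```text
t 21.57 board xy 0.3 -36.5 z -4.7 rot [178.71   1.31 104.59] Fboard -0.0 -2.1 -1.6 w 49.8
```

{"api": "drive_tool", "payload": {
  "moves": [
    {"claw":1,"dx":0,"dy":-0.01,"dz":0.06,"yaw":0},
    {"claw":1,"dx":0,"dy":0,"dz":0,"yaw":0}
  ]
}}

```text
time_s: 21.82
ee_pos: [576.3, -8.8, -5.1]
ee_rot: [178.7, 1.3, 104.6]
force: [0.5, -1.9, -0.4]
gripper_width: 50.2
```

```bash
python3 -c "
from h import *
bf()"
```

```text
t 21.82 board xy 0.3 -36.4 z -5.1 rot [178.68   1.31 104.6 ] Fboard -0.0 -1.9 -0.4 w 50.2
```

{"api": "drive_tool", "payload": {
  "moves": [
    {"claw":1,"dx":0.02,"dy":-0.02,"dz":0.05,"yaw":0},
    {"claw":1,"dx":0,"dy":0,"dz":0,"yaw":0}
  ]
}}

```text
time_s: 22.08
ee_pos: [576.3, -8.8, -5.1]
ee_rot: [178.6, 1.4, 104.6]
force: [0.1, -1.7, 0.5]
gripper_width: 49.7
```

```bash
python3 -c "
from h import *
bf()"
```

```text
t 22.07 board xy 0.4 -36.5 z -5.1 rot [178.61   1.36 104.61] Fboard -0.4 -1.7 0.5 w 49.7
```

{"api": "drive_tool", "payload": {
  "moves": [
    {"claw":1,"dx":0.02,"dy":-0.01,"dz":0.05,"yaw":0.01},
    {"claw":1,"dx":0,"dy":0,"dz":0,"yaw":0}
  ]
}}

```text
time_s: 22.32
ee_pos: [576.3, -8.9, -5.1]
ee_rot: [178.6, 1.4, 104.6]
force: [-0.1, -1.5, 1.1]
gripper_width: 49.9
```

```bash
python3 -c "
from h import *
bf()"
```

```text
t 22.32 board xy 0.4 -36.5 z -5.1 rot [178.58   1.41 104.55] Fboard -0.5 -1.4 1.1 w 49.9
```

Seated: z is stuck at -5.1 and the load has passed to the board. I'll release and rise straight up.

{"api": "drive_tool", "payload": {
  "moves": [
    {"claw":-1,"dx":0,"dy":0,"dz":0,"yaw":0},
    {"claw":-1,"dx":0,"dy":0,"dz":0,"yaw":0},
    {"claw":-1,"dx":0,"dy":0,"dz":0,"yaw":0},
    {"claw":-1,"dx":0,"dy":0,"dz":-0.4,"yaw":0},
    {"claw":-1,"dx":0,"dy":0,"dz":-1,"yaw":0}
  ]
}}

```text
time_s: 22.95
ee_pos: [573.7, -6.9, 21.4]
ee_rot: [178.8, 1.2, 104.5]
force: [0.0, 0.4, 0.1]
gripper_width: 91.2
```

{"api": "drive_tool", "payload": {
  "moves": [
    {"claw":-1,"dx":0,"dy":0,"dz":-1,"yaw":0},
    {"claw":-1,"dx":0,"dy":0,"dz":-1,"yaw":0},
    {"claw":-1,"dx":0,"dy":0,"dz":-1,"yaw":0},
    {"claw":-1,"dx":-0.5,"dy":0,"dz":-1,"yaw":0},
    {"claw":-1,"dx":-1,"dy":0,"dz":0,"yaw":0}
  ]
}}

```text
time_s: 23.58
ee_pos: [580.4, -34.2, 108.4]
ee_rot: [178.5, 1.3, 104.6]
force: [-0.5, -0.1, 0.2]
gripper_width: 91.1
```

{"api": "drive_tool", "payload": {
  "moves": [
    {"claw":-1,"dx":-1,"dy":-0.5,"dz":0,"yaw":0},
    {"claw":-1,"dx":-1,"dy":-0.5,"dz":0,"yaw":0},
    {"claw":-1,"dx":-1,"dy":-0.5,"dz":0,"yaw":0},
    {"claw":-1,"dx":-1,"dy":-0.5,"dz":0,"yaw":0},
    {"claw":-1,"dx":-1,"dy":-0.5,"dz":0,"yaw":0}
  ]
}}

```text
time_s: 24.2
ee_pos: [555.6, -150.7, 105.5]
ee_rot: [178.8, 1.2, 104.6]
force: [0.5, -0.3, -0.5]
gripper_width: 91.0
```

{"api": "drive_tool", "payload": {
  "moves": [
    {"claw":-1,"dx":-1,"dy":-0.5,"dz":0,"yaw":0},
    {"claw":-1,"dx":-1,"dy":-0.5,"dz":0,"yaw":0},
    {"claw":-1,"dx":-1,"dy":-0.5,"dz":0,"yaw":0},
    {"claw":-1,"dx":-1,"dy":-0.5,"dz":0,"yaw":0},
    {"claw":-1,"dx":0,"dy":0,"dz":0,"yaw":0}
  ]
}}

```text
time_s: 24.82
ee_pos: [532.8, -246.1, 101.3]
ee_rot: [179.1, 1.0, 104.3]
force: [1.6, 0.3, 0.8]
gripper_width: 91.5
```

Run:
```python
from h import *
bf()
T=grab_frame("top");S=grab_frame("scene")
for n,f in(("top",T),("scene",S)):
    q=pix(f,[565,30,20])[0].astype(int)
    cv2.imwrite(f'pics/z_{n}.png',cv2.resize(f['color'][q[1]-50:q[1]+50,q[0]-65:q[0]+65],None,fx=6,fy=6,interpolation=cv2.INTER_CUBIC))
P=lambda y,z:np.r_[B+y*BY,z]
for n,f,l,h,sl,sh in(("T",T,(0,150,70),(14,255,255),(13,123,105),(18,150,255)),("S",S,(0,125,104),(14,255,255),(13,108,150),(18,140,255))):
    for y,z,a,b in((75,28,l,h),(20,38,sl,sh),(-35,28,l,h)):
        print(n,y);
        try: corners(f,tuple(int(v) for v in pix(f,P(y,z))[0].round()),z,32,a,b)
        except Exception as e: print(e)
```

```text
t 24.82 board xy -101.1 -255.3 z 101.3 rot [179.13   0.99 104.31] Fboard 1.6 -0.2 0.8 w 91.5
T 75
  centre [-1.3 75.1] size [48.4 89.1] ang 0.3 x -25.5 23.1 y 30.6 119.8
T 20
  centre [-1.9 14.3] size [42.3 60.7] ang 80.6 x -31.2 29.8 y -11.5 31.7
T -35
  centre [ -0.6 -33.9] size [48.  88.1] ang 0.1 x -24.6 23.5 y -78.0 10.2
S 75
  centre [ 1.1 73.7] size [49.3 91.4] ang 0.1 x -23.6 25.7 y 28.0 119.4
S 20
  centre [ 1.7 17.8] size [22.7 59.7] ang 88.3 x -28.0 31.6 y 7.0 29.9
S -35
  centre [  2.3 -36. ] size [49.7 88.1] ang 0.5 x -22.7 27.5 y -80.0 8.0
```

View pics/z_scene.png

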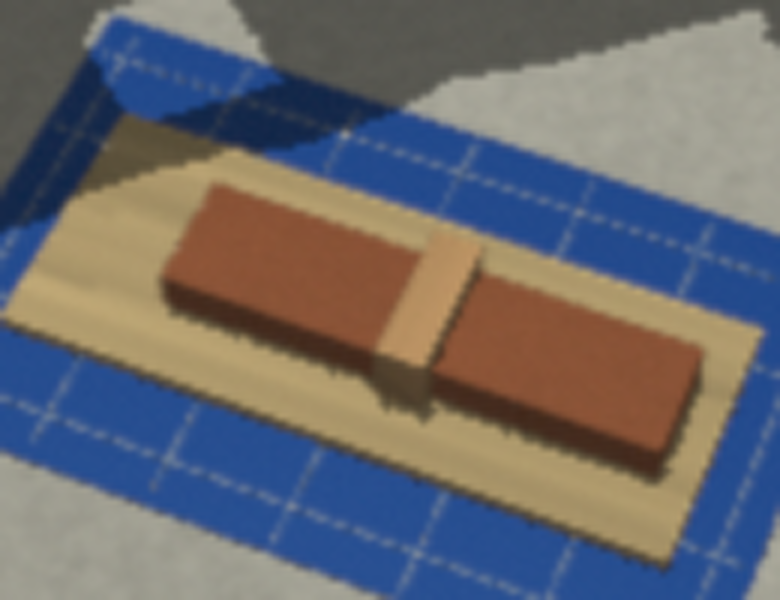

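View pics/z_top.png

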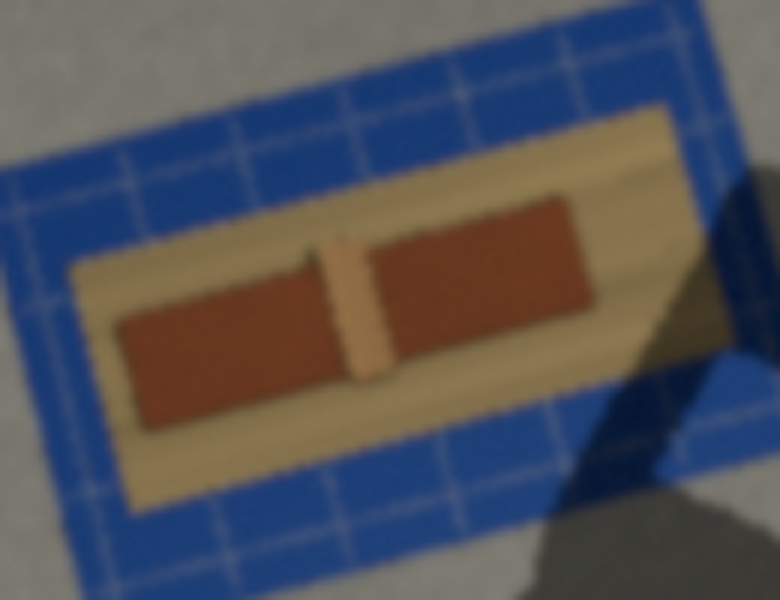

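Both views show the two slips flush against the spacer and in line. The centre distance is 109.0 (top) and 109.7 (scene) against an ideal 110, the lateral offset is about 1 mm and the angle is within 0.5°. The arm is clear, so I'm handing in.

```bash
python3 -c "
from workcell import job
print(job.job_done())"
```

```text
the job is handed in; nothing more can be done
None
```

The job is done and handed in at about 25 s. I stood the spacer against the glued slip's free end and let go of it. Then I set the loose terracotta slip flat on the board with its end against the other side of the spacer. The half slip and the blue look-alikes were not touched.

**Last checks, measured from both cameras:**

| Check | Measured | Ideal |
|---|---|---|
| Distance between slip centres | 109.0 mm (top), 109.7 mm (scene) | 110 mm |
| Loose slip sideways offset from the glued one | 0.7 mm (top), 1.2 mm (scene) | 0 |
| Slip angle relative to the glued one | within about 0.5° | 0 |
| Spacer off-centre, measured before the slip was placed | 0.6 mm (top), 0.9 mm (scene) | 0 |

No gaps show on either side of the spacer, and the arm was clear of everything.

**Checks that disagreed or failed:**
- **Fingertip height:** The fingertips sat about 19 mm higher than the reported tool position. I saw it in the pictures, confirmed it by meeting no contact at a reported height of -3.7 mm, and allowed for it.
- **Cameras:** The two views differ by about 3 mm in x, so I relied on positions relative to the glued slip.
- **Final spacer measurement:** The colour mask ran into the neighbouring slip's edge, so at the end I judged the spacer by eye and by its x extent only.
- **Tool tilt:** The tool's tilt had grown to about 2° when I released the slip, roughly 0.6° more than when I gripped it. The slip shows flat in the pictures.

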